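# Nest the magnet cups and latch the keeper over them

### The job

Clear the sorting cups away: swing the holder's keeper bar up and back out of the way, nest all the round stacking cups upright in one stack on the bamboo holder, whichever order you like, and stand any tin or square pot that will not nest upright on the floor of the bamboo tray, not one on another. When all the cups are stacked, swing the keeper bar over the stack and fully down into its catch; leave the mug, the chess king and the barricade pieces as they are.

Things in the scene. Friction and masses are not known exactly. Their poses are not given: they have to be found in the camera images.
- cup1: round metal stacking cup, open at the top, origin at the centre of its underside, z up along its axis; 52 mm high, wall 3 mm; lower 30 mm is a foot tapering out from 40 to 52 mm diameter, above it a straight band 62 mm in outer (56 mm inner) diameter; about 70 g. Nested upright in another cup, its shoulder rests on the other's rim and it sits 22 mm higher, the band standing fully above the other's rim. May be absent
- cup2: the same kind of cup as cup1, same sizes and origin; may be absent
- cup3: the same kind of cup as cup1, same sizes and origin; may be absent
- cup4: the same kind of cup as cup1, same sizes and origin; may be absent
- cup5: the same kind of cup as cup1, same sizes and origin; may be absent
- tin: straight-sided round metal tin, open at the top, 62 mm in diameter from bottom to top, 52 mm high, wall 3 mm: it does not nest in the cups; origin at the centre of its underside, z up; about 90 g; may be absent
- square_pot: straight-sided square metal pot, open at the top, 58 x 58 mm, 52 mm high, wall 3 mm: it does not nest in the cups; origin at the centre of its underside, x and y square to its sides, z up; about 90 g; may be absent
- tray: fixed low bamboo tray, 250 mm (its x) x 140 mm (its y), inner floor 238 x 128 mm, floor 6 mm and rim 16 mm above the table; origin at the centre of its underside; room for both odd pieces, side by side along its x
- holder: fixed bamboo cup holder: board 100 mm (its x) x 250 mm (its y) x 12 mm, origin at the centre of the underside, z up. The stack stands at its middle. 100 mm from the middle towards +y stands the 172 mm high steel hinge post of the keeper bar, 100 mm towards -y the equally slender catch post, a fork 174 mm high with an 18 mm wide slot; both posts are 30 mm wide along x and 18 mm along y
- seat (a point): middle of the holder, on the board's upper face (12 mm above the table), where the underside of the lowest cup stands; its axes are the holder's; six low stops (6 mm high, 50 mm apart across) surround it and locate the foot. Five nested cups reach 140 mm above it, under the closed keeper bar
- keeper (a joint): angle of the keeper bar, rad: 0 = level across the stack with its free end fully down in the catch fork (end stop); grows as the free end swings up and over towards the holder's +y (1.57 upright, limit 2.4). The hinge is stiff: the bar stays where it is left and takes 1 to 1.5 N at keeper_grip to swing. Starts dropped part of the way down over the empty holder, in the way of loading
- keeper_hinge (a point): the keeper bar's hinge axis, which runs along the holder's x: 168 mm above the table, on the hinge post
- keeper_grip (a point): point on the middle line of the keeper bar, 165 mm from the hinge axis and 40 mm short of its free end. The bar is straight, 205 mm long, 12 mm wide (along the holder's x) and 10 mm thick, dark steel; it can be pinched across its 12 mm width and swings freely between the fingers
- mug: bystander: empty white ceramic mug, 80 mm in diameter, 90 mm high, origin under its centre
- king: bystander: maple chess king, 100 mm tall, 38 mm wide foot, origin under its centre
- barricade_a: bystander: grey plastic barricade piece, 120 mm (its y) x 30 mm x 52 mm high, origin under its centre
- barricade_b: bystander: like barricade_a

How it is judged (in metres and radians):
On the way, in this order (a step that is already met when the one before it is completed fails the run):
1. the keeper bar is swung up out of the way (value of joint keeper above 1.4 rad), for 0.2 s.
2. all the cups present are nested upright in one stack on the holder (horizontal distance between each of cup1, cup2, cup3, cup4, cup5 and seat below 0.018 m and angle between each of cup1, cup2, cup3, cup4, cup5's own z axis and vertical below 0.12 rad and z of each of cup1, cup2, cup3, cup4, cup5 in the frame of seat below 0.094 m and value of joint keeper above 0.3 rad), for 0.2 s.
3. the keeper bar is swung fully down into its catch (value of joint keeper below 0.06 rad), for 0.2 s.
At the end, for the whole second after the job is handed in: Every cup present is nested upright (0.12 rad) on the seat (axis within 18 mm, underside at most 94 mm above it); every tin or square pot present stands upright (0.1 rad) on the tray floor inside its rim; keeper within 0.06 rad of closed; all at rest (horizontal distance between each of cup1, cup2, cup3, cup4, cup5 and seat below 0.018 m and angle between each of cup1, cup2, cup3, cup4, cup5's own z axis and vertical below 0.12 rad and z of each of cup1, cup2, cup3, cup4, cup5 in the frame of seat below 0.094 m and x of tin in the frame of tray between -0.093 and 0.093 m and y of tin in the frame of tray between -0.038 and 0.038 m and z of each of tin, square_pot in the frame of tray below 0.012 m and angle between each of tin, square_pot's own z axis and vertical below 0.1 rad and x of square_pot in the frame of tray between -0.093 and 0.093 m and y of square_pot in the frame of tray between -0.038 and 0.038 m and value of joint keeper below 0.06 rad and linear speed of each of cup1, cup2, cup3, cup4, cup5, tin, square_pot below 0.02 m/s); the robot touches nothing.
It fails at once if a bystander (mug, king, barricade) is pushed more than 30 mm or tipped (distance of any of mug, king, barricade_a, barricade_b from where it was at the start of the episode above 0.03 m or angle between any of mug, king, barricade_a, barricade_b's own z axis and vertical above 0.3 rad).
Of cup1, cup2, cup3, cup4, cup5 only 4 to 5 are there at a start; the rules pass over those that are not, and their reading is None.
Of tin, square_pot only 1 to 2 are there at a start; the rules pass over those that are not, and their reading is None.
At some moment in a run one of tin, square_pot may be knocked a few centimetres aside while the robot is not near it.
Once in a run the grip may slacken for a moment while it holds something.
It also fails if it takes over 210 s, if anything falls off the work surface, if the arm or the gripper's body presses on something with over 40 N, if the wrist force passes 120 N, or if a joint passes its speed limit or range.

### The arm

A 7-joint arm with a two-finger parallel gripper is mounted at the origin on the work surface. World frame = base frame: x ahead of the robot, y to its left, z up, the work surface at z = 0. Lengths are in m, angles in degrees, forces in N, time in s.
With the tool pointing down it reaches from about 0.425 to 0.875 m from the base axis. Payload 4.7 kg.
Tool frame: the origin (TCP) lies at the very end of the fingers, on their centre line; the grasp point (between the pads) lies 19 mm behind it; z points along the fingers, y is the line along which they close (so a half turn about z gives the same grasp; the last joint's range is limited). The gripper opens to 87 mm and grips with 3 to 60 N. Pads are 19 mm wide; open, the fingers measure 117 mm over their backs; the gripper's body (75 mm by 190 mm) begins 51 mm behind the grasp point.
Start: joints at [-66.114, 18.392, -4.016, 83.108, 1.295, 78.541, -3.26], TCP at [0.255, 0.598, 0.223] pointing down, gripper open.
Joint ranges: [-163.93, 163.93], [-17.29, 119.83], [-79.2, 71.16], [3.27, 140.29], [-89.18, 269.18], [5.43, 117.66], [-154.24, 154.24]. Speed limits (degrees/s): [147.25, 147.25, 180, 180, 180, 180, 180].

### API

Orientations are given as [roll, pitch, yaw] about the fixed x, y, z axes, in that order (R = Rz(yaw) Ry(pitch) Rx(roll)).
In Python, from cell import get_obs, eyes, env gives the robot as it stands.
- The arm moves only by the tool servo_tool, never from a script. Its argument "series" is a list that holds one entry, the list of rows, each a list of 7 numbers: the shift along the tool's x, y, z in units of 300 mm (1.0 is 300 mm), then the turn, a rotation vector about the tool's x, y, z in units of pi rad (1.0 is pi rad), then the opening, from 0 (shut) to 1 (fully open). In form: [[[tx, ty, tz, wx, wy, wz, gripper], ...]]. A call has 1 to 12 rows; each row is the pose to reach, as a shift and turn from the pose commanded when the call began, along the tool's axes at that moment, turning the shorter way round; what a row does not reach only later rows make up. A row lasts 1/12 s, in which the tool goes at most 41.7 mm and 7.16 degrees, less where a joint would pass 70% of its speed; a pose out of reach is approached as far as the arm can. A call with a number of a shift or a turn outside -1 to 1 is refused whole. A call with a gripper value outside its range is refused whole. The fingers move at their own pace and stop on an object; "grip_force" is the grip in N (left out, the last holds). Time passes only in rows, so rows that repeat a pose let the fingers close. It gives the time, the measured TCP pose, the force, the opening and the grip force at its end, in the units of the state.
- get_obs(): the state, without advancing time (a new reading comes with each control period).
- eyes.read_camera(name): name is "side" or "top"; returns a dict with "frame" (480x640x3 uint8, red, green, blue), "depth" (480x640 float32, m along the optical axis (not along the pixel's ray), 0 where there is no reading), "fx", "fy", "cx", "cy" (pixels), "origin" and "rotation" of the camera in the world. Camera axes: x right, y down, z forward; pixel columns grow to the right and rows downward; lengths in m; the calibration is good to about 2 mm. A picture is of the moment at which its call begins.
- env.sign_off(): hands the job in; it is judged then, once.
The state is a dict: "time_s": time; "qpos": joint angles; "joint_velocities": joint speeds; "effort": joint torques, N m; "tool_pos": TCP position; "tool_rot": TCP orientation; "force": force on the tool from outside, world axes, zero at the start; "wrist_torque": the same for the moment, N m; "grip_width": finger opening in m; "grasp_force": force on a finger pad.
Only numpy, scipy, OpenCV 4.12 (cv2) and the standard library are available. Lean on these libraries where they do the work, as an engineer would, in place of code of your own. Each camera call takes 0.05 s, during which the arm holds its last target. There are 200 camera calls.

## Working session

There is one attempt and no reset: what is moved stays moved. The work goes in short steps, Python scripts to look and compute and a tool call to move; the robot and the scene stay as the last step left them, time stands still between calls to the robot, and variables do not carry over. Pictures are saved under pics/ and viewed, at most 14 in all, crops included, and the job is handed in when it is done.

Besides the shell and the picture viewer there is one more tool, called in YAML: its name, and indented under it one key for each argument. servo_tool: Moves the arm, as the interface text tells. Shifts and turns lie within -1 to 1; 1 stands for 300 mm of shift or pi rad of turn. Its arguments: {"type":"object","properties":{"series":{"type":"array"},"grip_force":{"type":"number"}},"required":["series"]}

```bash
mkdir -p pics; ls; python3 - <<'E'
from cell import get_obs, eyes, env
import cv2,numpy as np
o=get_obs(); print(o)
for n in("top","side"):
    c=eyes.read_camera(n); cv2.imwrite(f"pics/{n}0.png",c["frame"][:,:,::-1]); print(n,c["fx"],c["cx"],c["cy"],c["origin"],c["rotation"])
    np.savez(f"/tmp/{n}0.npz",**c)
E
```

```text
pics
{'time_s': 0.0, 'qpos': array([-66.11301   ,  18.4403105 ,  -4.01570381,  83.17600578,
         1.29678118,  78.53957287,  -3.25941938]), 'joint_velocities': array([-0.02370372, -0.06080132,  0.10897861,  0.024466  ,  0.00773838,
        0.050562  ,  0.09626129]), 'effort': array([-1.39634226e-04, -4.91296327e+01, -4.04075654e-01, -3.12525487e+01,
       -6.38505793e-02,  4.38332255e-02,  1.84499399e-04]), 'tool_pos': array([0.25463878, 0.59744183, 0.22143769]), 'tool_rot': array([-1.79889454e+02,  7.42084653e-03,  1.56923891e+02]), 'force': array([-0.52506524,  1.21162184,  0.24979209]), 'wrist_torque': array([-0.0198724 ,  0.00166865,  0.03036076]), 'grasp_force': 0.0, 'grip_width': 0.08731602249591143}
top 449.10989995467503 326.50630771854765 243.02260136450613 [ 0.44044761 -0.01343091  1.19966631] [-170.34421785   -0.42248719  -89.56361314]
side 485.7920850341761 319.9113382826757 244.18684016760471 [ 0.17640512 -0.44488095  0.81783814] [-138.83979172   -0.2458626   -44.84899127]
```

View pics/top0.png

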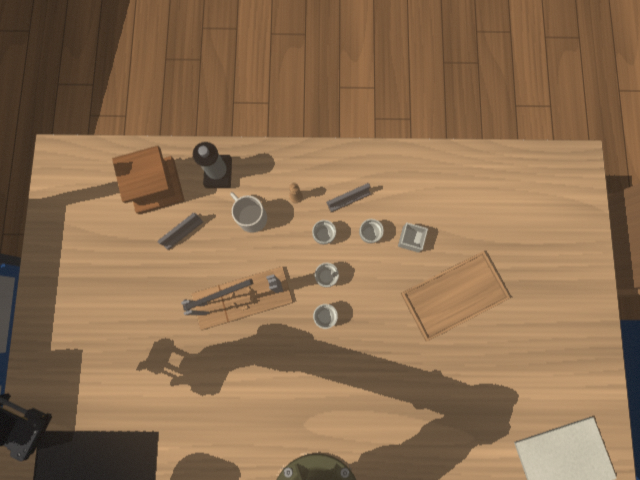

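View pics/side0.png

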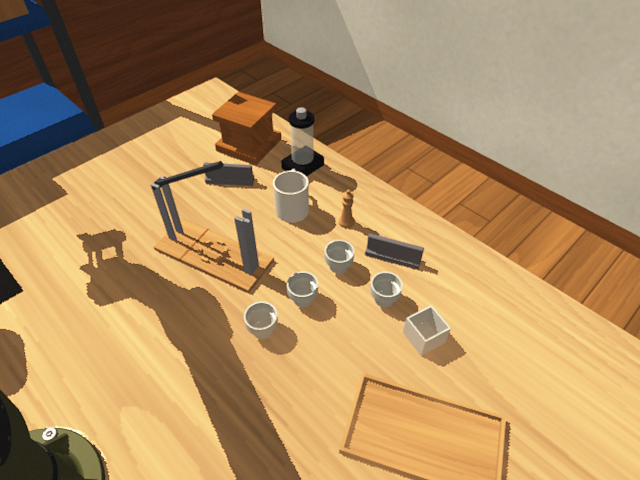

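The top view shows four round tapered cups at about (324,232), (372,231), (327,274) and (326,316), and a square pot at (413,237). The tray is at (456,294). The holder is at (243,298), with its hinge at (190,305) and the bar half raised. There is no tin. Next I'll fit the positions from depth.

```bash
cat > h.py <<'E'
import numpy as np,cv2
from scipy.spatial.transform import Rotation as R
def cloud(c):
    v,u=np.mgrid[:480,:640]; d=c["depth"]
    p=np.stack([(u-c["cx"])/c["fx"]*d,(v-c["cy"])/c["fy"]*d,d],-1)
    P=p@R.from_euler("xyz",c["rotation"],degrees=True).as_matrix().T+c["origin"]
    P[d==0]=np.nan; return P
def load(n): return dict(np.load(f"/tmp/{n}.npz"))
def px(c,X):
    q=(np.asarray(X)-c["origin"])@R.from_euler("xyz",c["rotation"],degrees=True).as_matrix()
    return q[:2]/q[2]*[c["fx"],c["fy"]]+[c["cx"],c["cy"]]
def rel(pos,rot,tp,ty):
    "units for moving from (pos,rot rpy deg) to world point tp, yaw ty (tool down)"
    A=R.from_euler("xyz",rot,degrees=True); B=R.from_euler("xyz",[180,0,ty],degrees=True)
    return np.round(A.inv().apply(np.asarray(tp)-pos)/.3,4),np.round((A.inv()*B).as_rotvec()/np.pi,4)
E
python3 - <<'E'
from h import *
c=load("top0");P=cloud(c);S=cloud(load("side0"))
print("table z",P[400,350,2],P[250,550,2])
def reg(u0,v0,r,zl,zh):
    q=P[v0-r:v0+r,u0-r:u0+r].reshape(-1,3); return q[(q[:,2]>zl)&(q[:,2]<zh)]
for n,u,v in [("A",324,232),("B",372,231),("C",327,274),("D",326,316),("sq",413,237),("mug",247,212)]:
    zl,zh=(.043,.06) if n!="mug" else (.08,.1)
    for nm,src in(("top",P),("side",S)):
        cen=P[v,u,:2]
        q=src.reshape(-1,3); q=q[(np.hypot(*(q[:,:2]-cen).T)<.06)&(q[:,2]>zl)&(q[:,2]<zh)]
        r=cv2.minAreaRect(q[:,:2].astype(np.float32)); ce=cv2.minEnclosingCircle(q[:,:2].astype(np.float32))
        print(n,nm,len(q),"rect",np.round(r[0],3),np.round(r[1],3),round(r[2],1),"circ",np.round(ce[0],3),round(ce[1],3),"z",np.nanmax(q[:,2]).round(3))
for n,zl,zh,(x0,x1,y0,y1) in [("tray",.004,.025,(.1,.55,-.55,-.15)),("board",.008,.018,(.2,.45,.05,.4)),("posts",.15,.18,(.2,.45,.05,.42)),("hi",.185,.4,(.2,.45,.05,.42)),("mid",.12,.4,(.2,.45,.05,.42))]:
  for nm,src in(("top",P),("side",S)):
    q=src.reshape(-1,3); q=q[(q[:,0]>x0)&(q[:,0]<x1)&(q[:,1]>y0)&(q[:,1]<y1)&(q[:,2]>zl)&(q[:,2]<zh)]
    if len(q)<5: print(n,nm,len(q));continue
    r=cv2.minAreaRect(q[:,:2].astype(np.float32)); print(n,nm,len(q),np.round(r[0],3),np.round(r[1],3),round(r[2],1),"z",q[:,2].min().round(3),q[:,2].max().round(3))
for u,v in [(190,305),(184,300),(210,297),(230,290),(249,283),(274,284)]: print(u,v,P[v,u].round(3))
for u,v in [(158,182),(190,175),(220,165),(247,213),(165,185),(243,228)]: print("s",u,v,S[v,u].round(3))
E
```

```text
table z -0.0012839316561321645 0.0017462109231571876
A top 109 rect [ 0.666 -0.012] [0.06 0.06] 26.5 circ [ 0.666 -0.013] 0.031 z 0.058
A side 247 rect [ 0.665 -0.013] [0.063 0.06 ] 44.3 circ [ 0.665 -0.013] 0.032 z 0.054
B top 109 rect [ 0.669 -0.137] [0.059 0.061] 46.0 circ [ 0.67  -0.136] 0.032 z 0.057
B side 273 rect [ 0.67  -0.137] [0.062 0.062] 59.7 circ [ 0.67  -0.136] 0.033 z 0.055
C top 91 rect [ 0.554 -0.021] [0.06  0.059] 0.7 circ [ 0.554 -0.02 ] 0.031 z 0.056
C side 270 rect [ 0.553 -0.02 ] [0.062 0.061] 45.4 circ [ 0.553 -0.02 ] 0.032 z 0.055
D top 93 rect [ 0.448 -0.018] [0.057 0.061] 0.7 circ [ 0.449 -0.018] 0.031 z 0.058
D side 296 rect [ 0.448 -0.019] [0.064 0.06 ] 49.0 circ [ 0.448 -0.018] 0.032 z 0.055
sq top 144 rect [ 0.656 -0.248] [0.059 0.06 ] 74.1 circ [ 0.656 -0.247] 0.04 z 0.057
sq side 391 rect [ 0.656 -0.248] [0.059 0.06 ] 73.6 circ [ 0.656 -0.249] 0.041 z 0.055
mug top 176 rect [0.71  0.183] [0.079 0.078] 1.5 circ [0.715 0.186] 0.045 z 0.095
mug side 264 rect [0.711 0.183] [0.076 0.077] 47.6 circ [0.711 0.183] 0.042 z 0.093
tray top 4769 [ 0.325 -0.35 ] [0.45  0.399] 0.1 z 0.004 0.023
tray side 8849 [ 0.456 -0.258] [0.216 0.447] 44.0 z 0.004 0.019
board top 416 [0.333 0.214] [0.256 0.244] 74.3 z 0.008 0.018
board side 488 [0.432 0.246] [0.039 0.138] 2.5 z 0.008 0.018
posts top 2
posts side 22 [0.448 0.294] [0.014 0.003] 86.9 z 0.151 0.173
hi top 0
hi side 0
mid top 4
mid side 50 [0.448 0.294] [0.003 0.015] 1.8 z 0.12 0.173
190 305 [0.47  0.285 0.184]
184 300 [0.481 0.302 0.172]
210 297 [0.486 0.232 0.22 ]
230 290 [0.5   0.182 0.257]
249 283 [0.513 0.138 0.282]
274 284 [0.521 0.101 0.155]
s 158 182 [0.461 0.289 0.177]
s 190 175 [0.489 0.202 0.232]
s 220 165 [0.515 0.135 0.28 ]
s 247 213 [0.534 0.105 0.172]
s 165 185 [0.475 0.293 0.158]
s 243 228 [0.516 0.097 0.15 ]
```

```bash
python3 - <<'E'
import cv2
s=cv2.imread("pics/side0.png");t=cv2.imread("pics/top0.png")
a=cv2.resize(s[140:350,140:460],(800,525),interpolation=cv2.INTER_CUBIC)
b=cv2.resize(t[180:340,160:430],(800,474),interpolation=cv2.INTER_CUBIC)
cv2.imwrite("pics/side0c.png",a);cv2.imwrite("pics/top0c.png",b)
E
```

```text
(no output)
```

View pics/side0c.png

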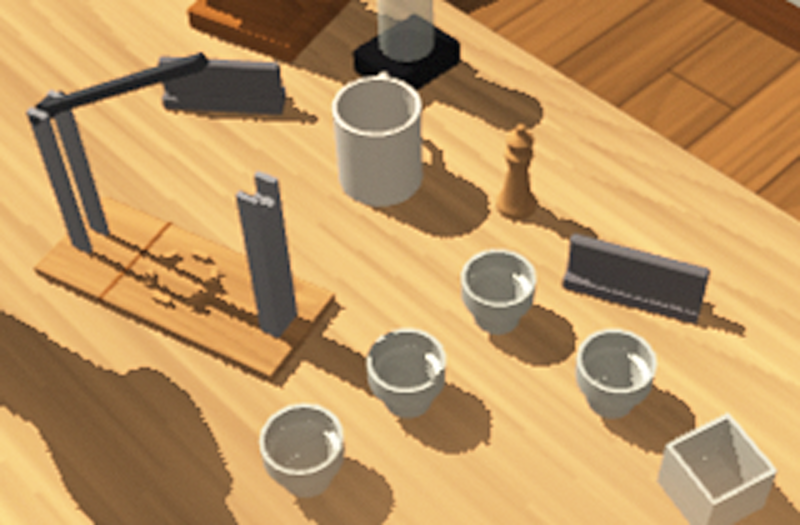

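View pics/top0c.png

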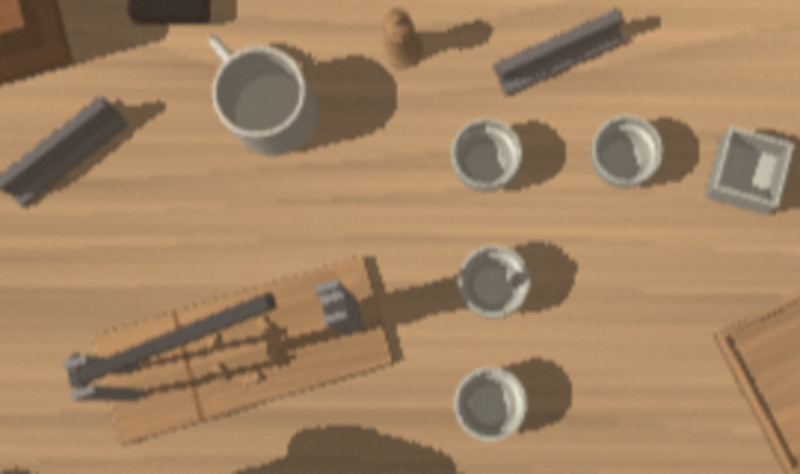

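Close up, the crops confirm four tapered cups and one pot. The bar is raised about 0.6 rad over the holder. Next I'll fit the holder, posts, bar and tray.

```bash
python3 - <<'E'
from h import *
ct=load("top0");cs=load("side0");P=cloud(ct);S=cloud(cs)
def sel(src,x0,x1,y0,y1,zl,zh):
    q=src.reshape(-1,3); return q[(q[:,0]>x0)&(q[:,0]<x1)&(q[:,1]>y0)&(q[:,1]<y1)&(q[:,2]>zl)&(q[:,2]<zh)]
for nm,src in(("top",P),("side",S)):
    # board via connected component on height mask
    for name,seed,zl,zh in(("board",(.47,.17),.0065,.4),("tray",(.5,-.35),.0035,.03)):
        m=((src[...,2]>zl)&(src[...,2]<zh)&(np.hypot(src[...,0]-seed[0],src[...,1]-seed[1])<.24)).astype(np.uint8)
        n,l,st,ce=cv2.connectedComponentsWithStats(m)
        k=1+np.argmax(st[1:,4]); q=src[l==k]; 
        if name=="board": q=q[q[:,2]<.02]
        r=cv2.minAreaRect(q[:,:2].astype(np.float32)); print(name,nm,len(q),np.round(r[0],3),np.round(r[1],3),round(r[2],1),"medz",np.median(q[:,2]).round(4))
    q=sel(src,.42,.58,.05,.34,.19,.4); 
    m=q.mean(0); d=np.linalg.svd(q-m)[2][0]; d*=-np.sign(d[1])
    t=(q-m)@d; print("bar",nm,len(q),m.round(3),d.round(3),"angle",np.arctan2(d[2],np.hypot(*d[:2])).round(3),"az",np.degrees(np.arctan2(d[1],d[0])).round(1),"end",(m+d*t.max()).round(3),"zmax",q[:,2].max().round(3))
    q=sel(src,.46,.58,.06,.13,.145,.19); print("fork",nm,len(q),q.mean(0).round(3),q.min(0).round(3),q.max(0).round(3))
    q=sel(src,.42,.52,.26,.34,.155,.185); print("hinge",nm,len(q),q.mean(0).round(3),q.min(0).round(3),q.max(0).round(3))
    for nm2,(a,b) in {"king":(.75,.08),"ba":(.76,-.07),"bb":(.66,.35)}.items():
        pass
    q=sel(src,.62,.9,-.16,.13,.03,.12); q=q[~((abs(q[:,0]-.668)<.04))]
    print("others x",q[q[:,1]<.03].min(0).round(3),q[q[:,1]<.03].max(0).round(3))
E
```

```text
board top 2968 [0.493 0.203] [0.103 0.254] 16.9 medz 0.0122
tray top 4474 [ 0.508 -0.364] [0.15  0.268] 26.9 medz 0.0069
bar top 372 [0.495 0.199 0.242] [ 0.246 -0.797  0.551] angle 0.583 az -72.8 end [0.515 0.134 0.286] zmax 0.289
fork top 118 [0.524 0.105 0.163] [0.508 0.093 0.146] [0.54  0.118 0.179]
hinge top 135 [0.466 0.293 0.174] [0.448 0.269 0.157] [0.482 0.31  0.185]
others x [ 0.739 -0.133  0.03 ] [ 0.795 -0.024  0.058]
board side 3645 [0.495 0.201] [0.104 0.252] 17.2 medz 0.0115
tray side 11921 [ 0.506 -0.362] [0.142 0.254] 26.9 medz 0.0061
bar side 391 [0.493 0.192 0.242] [ 0.253 -0.794  0.553] angle 0.586 az -72.3 end [0.512 0.133 0.284] zmax 0.285
fork side 273 [0.522 0.103 0.161] [0.506 0.092 0.145] [0.54  0.12  0.176]
hinge side 163 [0.46  0.291 0.17 ] [0.447 0.267 0.155] [0.482 0.309 0.185]
others x [ 0.738 -0.135  0.03 ] [ 0.798 -0.025  0.055]
```

```bash
cat > go.py <<'E'
import sys
from cell import get_obs
from h import *
o=get_obs()
a=[float(x) for x in sys.argv[1:]]
print(o["time_s"],o["tool_pos"].round(4),o["tool_rot"].round(2),o["grip_width"].round(4),o["force"].round(1),o["qpos"].round(0))
for i in range(0,len(a),4): print(*rel(o["tool_pos"],o["tool_rot"],a[i:i+3],a[i+3]))
E
python3 go.py .5055 .1656 .34 107.1
```

```text
Traceback (most recent call last):
  File "go.py", line 6, in <module>
    print(o["time_s"],o["tool_pos"].round(4),o["tool_rot"].round(2),o["grip_width"].round(4),o["force"].round(1),o["qpos"].round(0))
                                                                    ^^^^^^^^^^^^^^^^^^^^^
AttributeError: 'float' object has no attribute 'round'
```

```bash
sed -i 's/o\["grip_width"\].round(4)/round(o["grip_width"],4)/' go.py
python3 go.py .5055 .1656 .34 107.1
```

```text
0.1 [0.2547 0.5975 0.2216] [-1.7990e+02  1.0000e-02  1.5692e+02] 0.0868 [-0.  -0.1 -0.3] [-66.  18.  -4.  83.   1.  79.  -3.]
[-1.3336 -0.9974 -0.3928] [-0.0005  0.0003  0.2768]
```

servo_tool:
  series:
    - [[-0.8,-0.6,-0.39,0,0,0.2768,0.6],[-0.8,-0.6,-0.39,0,0,0.2768,0.6],[-0.8,-0.6,-0.39,0,0,0.2768,0.6],[-0.8,-0.6,-0.39,0,0,0.2768,0.6],[-0.8,-0.6,-0.39,0,0,0.2768,0.6],[-0.8,-0.6,-0.39,0,0,0.2768,0.6],[-0.8,-0.6,-0.39,0,0,0.2768,0.6],[-0.8,-0.6,-0.39,0,0,0.2768,0.6],[-0.8,-0.6,-0.39,0,0,0.2768,0.6],[-0.8,-0.6,-0.39,0,0,0.2768,0.6]]
  grip_force: 10

```text
time_s: 0.93
tool_pos: [0.4065, 0.3367, 0.3404]
tool_rot: [179.9, -0.1, 106.9]
force: [-0.6, 1.1, -0.1]
grip_width: 0.0526
grasp_force: 0.0
```

```bash
python3 go.py .5055 .1656 .34 107.1 .5055 .1656 .24 107.1
```

```text
0.9333 [0.4065 0.3367 0.3404] [ 1.7992e+02 -6.0000e-02  1.0686e+02] 0.0526 [-0.6  1.1 -0.1] [-53.   1.  10.  90.  -0.  89. -25.]
[-0.6414  0.1506  0.0008] [ 0.0005 -0.0003 -0.0013]
[-0.6418  0.1501  0.3342] [ 0.0005 -0.0003 -0.0013]
```

servo_tool:
  series:
    - [[-0.64,0.15,0,0,0,0,0.5],[-0.64,0.15,0,0,0,0,0.5],[-0.64,0.15,0,0,0,0,0.5],[-0.64,0.15,0,0,0,0,0.5],[-0.64,0.15,0,0,0,0,0.5],[-0.64,0.15,0.0,0,0,0,0.5],[-0.64,0.15,0.0,0,0,0,0.5],[-0.64,0.15,0.11,0,0,0,0.5],[-0.64,0.15,0.22,0,0,0,0.5],[-0.64,0.15,0.334,0,0,0,0.5],[-0.64,0.15,0.334,0,0,0,0.5],[-0.64,0.15,0.334,0,0,0,0.5]]

```text
time_s: 1.93
tool_pos: [0.5024, 0.1701, 0.2378]
tool_rot: [-179.7, 0.0, 107.3]
force: [0.4, 1.0, 1.7]
grip_width: 0.0435
grasp_force: 0.0
```

```bash
python3 go.py .5055 .1656 .24 107.1
python3 - <<'E'
from cell import eyes
import cv2
s=eyes.read_camera("side")["frame"][100:300,100:380,::-1];t=eyes.read_camera("top")["frame"][220:360,150:330,::-1]
s=cv2.resize(s,None,fx=2,fy=2);t=cv2.resize(t,(240,187))
import numpy as np
o=np.zeros((400,800,3),np.uint8);o[:,:560]=s;o[:187,560:]=t
cv2.imwrite("pics/a.png",o)
E
```

```text
1.9333 [0.5024 0.1701 0.2378] [-1.7974e+02  1.0000e-02  1.0733e+02] 0.0435 [0.4 1.  1.7] [-41.   3.  21.  99.  -1.  78.  -3.]
[-0.0173  0.0055 -0.0074] [-0.0015  0.      0.0013]
```

View pics/a.png

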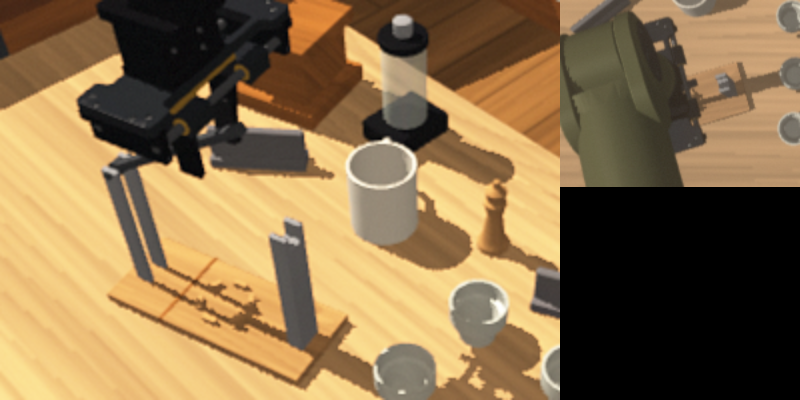

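The bar lies between the open fingers, seen at (215,145) in the crop. I'll close on it and swing it.

servo_tool:
  series:
    - [[0,0,0,0,0,0,0],[0,0,0,0,0,0,0],[0,0,0,0,0,0,0],[0,0,0,0,0,0,0],[0,0,0,0,0,0,0],[0,0,0,0,0,0,0]]
  grip_force: 8

```text
time_s: 2.53
tool_pos: [0.5059, 0.1685, 0.2399]
tool_rot: [179.8, -0.0, 107.1]
force: [6.7, 3.7, -1.3]
grip_width: 0.0119
grasp_force: 7.8
```

```bash
python3 go.py; cat > arc.py <<'E'
import sys
from h import *
from cell import get_obs
o=get_obs();H=np.array([.465,.297,.168]);e=np.array([-.294,.956])
p=o["tool_pos"]; c0=(p[:2]-H[:2])@e; z0=p[2]+.019-.168; r=float(sys.argv[4]) if len(sys.argv)>4 else np.hypot(c0,z0); a,b,n=map(float,sys.argv[1:4])
print("theta",np.arctan2(z0,-c0),"r",np.hypot(c0,z0),"lateral",(p[:2]-H[:2])@[.956,.294])
A=R.from_euler("xyz",o["tool_rot"],degrees=True)
for t in np.linspace(a,b,int(n)):
    x=H+np.r_[-e*r*np.cos(t),r*np.sin(t)-.019]; print(round(t,2),np.round(A.inv().apply(x-p)/.3,3).tolist())
E
python3 arc.py .65 2.0 22
```

```text
2.5333 [0.5059 0.1685 0.2399] [ 1.7978e+02 -2.0000e-02  1.0709e+02] 0.0119 [ 6.7  3.7 -1.3] [-41.   3.  21.  99.  -1.  78.  -3.]
theta 0.5929457484402693 r 0.1626497583563597 lateral 0.0013186536531418767
0.65 [0.018, -0.004, -0.025]
0.71 [0.04, -0.004, -0.052]
0.78 [0.064, -0.004, -0.078]
0.84 [0.089, -0.004, -0.102]
0.91 [0.116, -0.004, -0.124]
0.97 [0.144, -0.004, -0.145]
1.04 [0.173, -0.004, -0.163]
1.1 [0.204, -0.004, -0.18]
1.16 [0.235, -0.004, -0.195]
1.23 [0.268, -0.004, -0.208]
1.29 [0.301, -0.004, -0.218]
1.36 [0.335, -0.004, -0.227]
1.42 [0.369, -0.004, -0.233]
1.49 [0.404, -0.004, -0.237]
1.55 [0.438, -0.003, -0.239]
1.61 [0.473, -0.004, -0.239]
1.68 [0.508, -0.004, -0.236]
1.74 [0.542, -0.004, -0.231]
1.81 [0.577, -0.004, -0.224]
1.87 [0.61, -0.004, -0.215]
1.94 [0.643, -0.004, -0.203]
2.0 [0.675, -0.004, -0.19]
```

servo_tool:
  series:
    - [[0.018,0.006,-0.025,0,0,0,0],[0.04,0.006,-0.052,0,0,0,0],[0.064,0.006,-0.078,0,0,0,0],[0.089,0.006,-0.102,0,0,0,0],[0.116,0.006,-0.124,0,0,0,0],[0.144,0.006,-0.145,0,0,0,0],[0.173,0.006,-0.163,0,0,0,0],[0.204,0.006,-0.18,0,0,0,0],[0.235,0.006,-0.195,0,0,0,0],[0.268,0.006,-0.208,0,0,0,0],[0.301,0.006,-0.218,0,0,0,0],[0.301,0.006,-0.218,0,0,0,0]]

```text
time_s: 3.53
tool_pos: [0.4784, 0.258, 0.3056]
tool_rot: [180.0, -0.1, 107.3]
force: [-4.6, -0.5, 2.9]
grip_width: 0.0118
grasp_force: 8.0
```

```bash
python3 go.py; python3 arc.py 1.35 2.05 11
```

```text
3.5333 [0.4784 0.258  0.3056] [ 1.8000e+02 -1.1000e-01  1.0731e+02] 0.0118 [-4.6 -0.5  2.9] [-47.   3.  16.  91.  -1.  85. -13.]
theta 1.3135538111575138 r 0.16193383228768204 lateral 0.0013003061262115703
1.35 [0.019, -0.004, -0.005]
1.42 [0.056, -0.004, -0.012]
1.49 [0.094, -0.004, -0.016]
1.56 [0.132, -0.004, -0.017]
1.63 [0.169, -0.004, -0.017]
1.7 [0.207, -0.004, -0.013]
1.77 [0.244, -0.003, -0.007]
1.84 [0.281, -0.003, 0.002]
1.91 [0.317, -0.003, 0.014]
1.98 [0.352, -0.003, 0.027]
2.05 [0.386, -0.003, 0.044]
```

servo_tool:
  series:
    - [[0.019,-0.005,-0.005,0,0,0,0],[0.056,-0.005,-0.012,0,0,0,0],[0.094,-0.005,-0.016,0,0,0,0],[0.132,-0.005,-0.017,0,0,0,0],[0.169,-0.005,-0.017,0,0,0,0],[0.207,-0.005,-0.013,0,0,0,0],[0.244,-0.005,-0.007,0,0,0,0],[0.281,-0.005,0.002,0,0,0,0],[0.317,-0.005,0.014,0,0,0,0],[0.352,-0.005,0.027,0,0,0,0],[0.386,-0.005,0.044,0,0,0,0],[0.386,-0.005,0.044,0,0,0,0.2]]

```text
time_s: 4.53
tool_pos: [0.4428, 0.3688, 0.2902]
tool_rot: [180.0, -0.1, 107.3]
force: [0.9, 1.9, 0.9]
grip_width: 0.0144
grasp_force: 1.3
```

servo_tool:
  series:
    - [[0,0,0,0,0,0,0.5],[0,0,0,0,0,0,0.5],[0,0,0,0,0,0,0.6],[0,0,0,0,0,0,0.6],[-0.15,0,-0.05,0,0,0,0.7],[-0.3,0,-0.05,0,0,0,0.7],[-0.45,0,-0.05,0,0,0,0.8],[-0.6,0,-0.05,0,0,0,0.8],[-0.7,0,-0.05,0,0,0,0.8],[-0.8,0,-0.05,0,0,0,0.8],[-0.8,0,-0.05,0,0,0,0.8]]

```text
time_s: 5.45
tool_pos: [0.5167, 0.1258, 0.3071]
tool_rot: [180.0, 0.2, 106.3]
force: [-0.3, -0.2, 0.2]
grip_width: 0.0691
grasp_force: 0.0
```

```bash
python3 - <<'E'
from h import *
from cell import eyes
c=eyes.read_camera("side");S=cloud(c);cv2.imwrite("pics/b.png",c["frame"][:,:,::-1])
q=S.reshape(-1,3);e=np.array([-.294,.956]);w=q[:,:2]-[.465,.297]
k=(abs(w@[.956,.294])<.012)&(q[:,2]>.2)&(w@e>-.02)&(w@e<.15)
d=np.c_[w@e,q[:,2]-.168][k]; print(len(d),np.arctan2(d[:,1],-d[:,0])[np.argsort(-np.hypot(*d.T))[:40]].mean(),np.hypot(*d.T).max())
E
python3 go.py .448 -.018 .2 107.1 .448 -.018 .032 107.1
```

```text
739 2.0105008486163074 0.20490786961321805
5.5 [0.5157 0.1304 0.3069] [1.7999e+02 3.0000e-02 1.0656e+02] 0.0691 [-0.   1.6  0.5] [-39.   2.  23.  93.  -1.  85.   0.]
[-0.4097 -0.3573  0.3566] [ 0.0001  0.0002 -0.003 ]
[-0.4094 -0.3575  0.9166] [ 0.0001  0.0002 -0.003 ]
```

View pics/b.png

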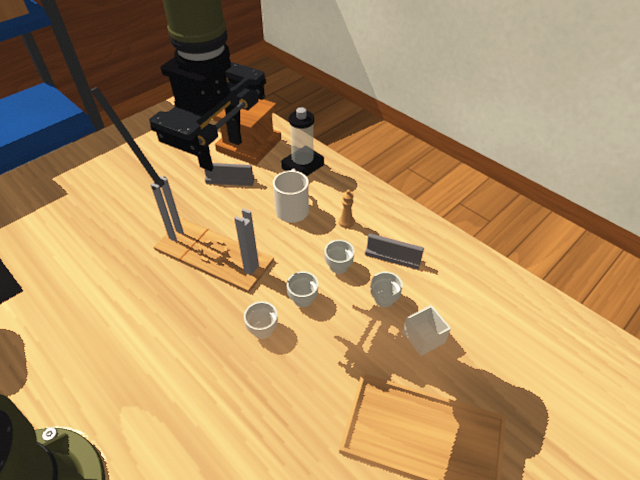

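The bar now stands at 2.01 rad, out of the way, and nothing else has moved. Next is the nearest cup, D.

servo_tool:
  series:
    - [[-0.41,-0.357,0.3,0,0,0,0.88],[-0.41,-0.357,0.3,0,0,0,0.88],[-0.41,-0.357,0.36,0,0,0,0.88],[-0.41,-0.357,0.36,0,0,0,0.88],[-0.41,-0.357,0.36,0,0,0,0.88],[-0.41,-0.357,0.36,0,0,0,0.88],[-0.41,-0.357,0.48,0,0,0,0.88],[-0.41,-0.357,0.6,0,0,0,0.88],[-0.41,-0.357,0.72,0,0,0,0.88],[-0.41,-0.357,0.82,0,0,0,0.88],[-0.41,-0.357,0.82,0,0,0,0.88],[-0.41,-0.357,0.82,0,0,0,0.88]]

```text
time_s: 6.5
tool_pos: [0.4477, -0.0124, 0.0601]
tool_rot: [-179.8, -0.0, 107.2]
force: [1.3, -0.5, 0.5]
grip_width: 0.0766
grasp_force: 0.0
```

```bash
python3 go.py .448 -.018 .032 107.1 .448 -.018 .22 107.1
```

```text
6.5 [ 0.4477 -0.0124  0.0601] [-1.7981e+02 -1.0000e-02  1.0716e+02] 0.0766 [ 1.3 -0.5  0.5] [-32.   2.  31. 122.  -1.  56.  17.]
[-0.0181 -0.0042  0.0935] [-0.001  -0.0001  0.0004]
[-0.0179 -0.0062 -0.5331] [-0.001  -0.0001  0.0004]
```

servo_tool:
  series:
    - [[-0.018,-0.002,0.03,0,0,0,0.88],[-0.018,-0.002,0.0935,0,0,0,0.88],[-0.018,-0.002,0.0935,0,0,0,0.88],[-0.018,-0.002,0.0935,0,0,0,0.88],[-0.018,-0.002,0.0935,0,0,0,0.3],[-0.018,-0.002,0.0935,0,0,0,0.3],[-0.018,-0.002,0.0935,0,0,0,0.3],[-0.018,-0.002,0.0935,0,0,0,0.3],[-0.018,-0.002,0.0935,0,0,0,0.3]]
  grip_force: 20

```text
time_s: 7.25
tool_pos: [0.4504, -0.0185, 0.0335]
tool_rot: [179.9, -0.0, 107.1]
force: [-0.7, -0.0, 5.7]
grip_width: 0.0621
grasp_force: 20.0
```

```bash
python3 go.py .448 -.018 .25 107.1 .4945 .2015 .25 107.1 
```

```text
7.25 [ 0.4504 -0.0185  0.0335] [ 1.7991e+02 -1.0000e-02  1.0711e+02] 0.0621 [-0.7 -0.   5.7] [-31.   5.  32. 123.  -3.  52.  19.]
[ 0.0041 -0.0059 -0.7216] [ 0.0005 -0.      0.    ]
[ 0.6578  0.3574 -0.721 ] [ 0.0005 -0.      0.    ]
```

servo_tool:
  series:
    - [[0,0,-0.12,0,0,0,0.3],[0,0,-0.25,0,0,0,0.3],[0,0,-0.38,0,0,0,0.3],[0,0,-0.51,0,0,0,0.3],[0,0,-0.64,0,0,0,0.3],[0.05,0.03,-0.72,0,0,0,0.3],[0.16,0.09,-0.72,0,0,0,0.3],[0.28,0.15,-0.72,0,0,0,0.3],[0.4,0.22,-0.72,0,0,0,0.3],[0.52,0.29,-0.72,0,0,0,0.3],[0.62,0.34,-0.72,0,0,0,0.3],[0.658,0.357,-0.72,0,0,0,0.3]]

```text
time_s: 8.25
tool_pos: [0.493, 0.2079, 0.2477]
tool_rot: [-180.0, -0.1, 107.5]
force: [-0.9, 0.5, -0.3]
grip_width: 0.0624
grasp_force: 20.0
```

servo_tool:
  series:
    - [[0,0,0,0,0,0,0.3],[0,0,0,0,0,0,0.3],[0,0,0,0,0,0,0.3]]

```text
time_s: 8.5
tool_pos: [0.494, 0.1995, 0.2484]
tool_rot: [-180.0, 0.1, 107.0]
force: [0.1, -0.4, 0.2]
grip_width: 0.0624
grasp_force: 20.0
```

```bash
python3 go.py .4945 .2015 .045 107.1 
```

```text
8.5 [0.494  0.1995 0.2484] [-1.7997e+02  5.0000e-02  1.0698e+02] 0.0624 [ 0.1 -0.4  0.2] [-43.   3.  19.  98.  -1.  79.  -7.]
[0.0064 0.0037 0.6781] [-0.0001  0.0003 -0.0007]
```

servo_tool:
  series:
    - [[0.006,0.004,0.1,0,0,0,0.3],[0.006,0.004,0.22,0,0,0,0.3],[0.006,0.004,0.34,0,0,0,0.3],[0.006,0.004,0.45,0,0,0,0.3],[0.006,0.004,0.54,0,0,0,0.3],[0.006,0.004,0.58,0,0,0,0.3],[0.006,0.004,0.6,0,0,0,0.3],[0.006,0.004,0.62,0,0,0,0.3],[0.006,0.004,0.64,0,0,0,0.3],[0.006,0.004,0.655,0,0,0,0.3],[0.006,0.004,0.665,0,0,0,0.3],[0.006,0.004,0.675,0,0,0,0.3]]

```text
time_s: 9.5
tool_pos: [0.4951, 0.2039, 0.0466]
tool_rot: [179.9, -0.0, 107.1]
force: [-0.3, 0.1, -1.4]
grip_width: 0.0627
grasp_force: 20.0
```

```bash
python3 go.py .4945 .2015 .045 107.1; python3 - <<'E'
from cell import eyes
import cv2
s=eyes.read_camera("side")["frame"][120:320,100:360,::-1]
cv2.imwrite("pics/c.png",cv2.resize(s,None,fx=3,fy=3))
E
```

```text
9.5 [0.4951 0.2039 0.0466] [ 1.7991e+02 -2.0000e-02  1.0711e+02] 0.0627 [-0.3  0.1 -1.4] [-42.  14.  18. 111.  -5.  56.  -4.]
[-0.0071 -0.0045  0.0053] [ 0.0005 -0.0001  0.    ]
```

View pics/c.png

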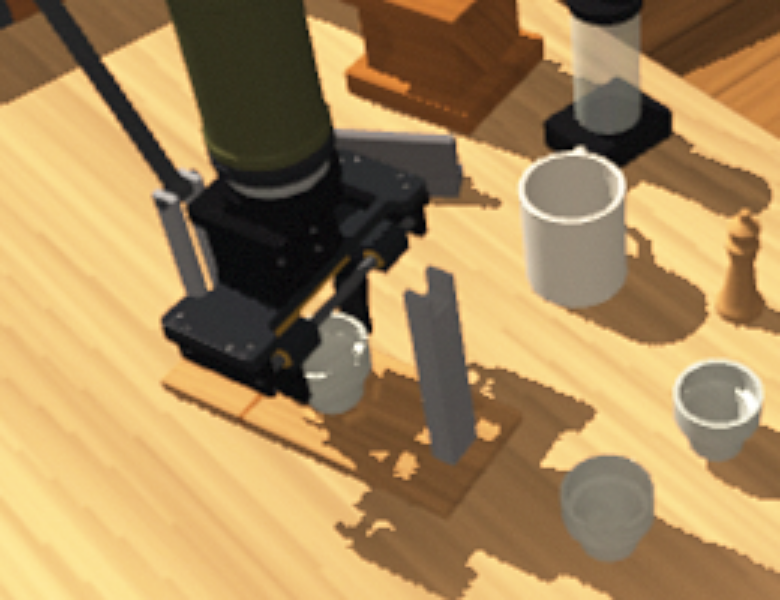

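The cup is upright at the seat and clear of both posts. I'll release it and rise.

servo_tool:
  series:
    - [[-0.005,-0.003,0.007,0,0,0,0.3],[-0.005,-0.003,0.007,0,0,0,0.3],[-0.005,-0.003,0.007,0,0,0,0.88],[-0.005,-0.003,0.007,0,0,0,0.88],[-0.005,-0.003,0.007,0,0,0,0.88],[-0.005,-0.003,0.007,0,0,0,0.88],[-0.005,-0.003,-0.06,0,0,0,0.88],[-0.005,-0.003,-0.18,0,0,0,0.88],[-0.005,-0.003,-0.31,0,0,0,0.88],[-0.005,-0.003,-0.44,0,0,0,0.88],[-0.005,-0.003,-0.57,0,0,0,0.88],[-0.005,-0.003,-0.65,0,0,0,0.88]]

```text
time_s: 10.55
tool_pos: [0.4954, 0.2021, 0.2455]
tool_rot: [179.7, -0.1, 107.1]
force: [0.1, -0.0, 0.6]
grip_width: 0.0766
grasp_force: 0.0
```

servo_tool:
  series:
    - [[0,0,0,0,0,0,0.88],[0,0,0,0,0,0,0.88]]

```text
time_s: 10.72
tool_pos: [0.495, 0.202, 0.2425]
tool_rot: [179.8, -0.0, 107.1]
force: [-0.7, 0.1, -0.0]
grip_width: 0.0767
grasp_force: 0.0
```

```bash
cat > stack.py <<'E'
from h import *
from cell import eyes
S=cloud(eyes.read_camera("side")).reshape(-1,3)
q=S[np.hypot(S[:,0]-.4945,S[:,1]-.2015)<.045]; q=q[(q[:,2]<.165)&(q[:,2]>.02)]
if len(q): 
    zt=np.percentile(q[:,2],98); k=q[q[:,2]>zt-.015]; c=cv2.minEnclosingCircle(k[:,:2].astype(np.float32)); print("stack top z",zt.round(4),"centre",np.round(c[0],4),round(c[1],4))
for n,x,y in(("A",.666,-.013),("B",.67,-.137),("C",.554,-.02),("D",.448,-.018),("sq",.656,-.248)):
    k=S[(np.hypot(S[:,0]-x,S[:,1]-y)<.07)&(S[:,2]>.043)&(S[:,2]<.06)]
    if len(k)>30: r=cv2.minAreaRect(k[:,:2].astype(np.float32)); print(n,np.round(r[0],3),np.round(r[1],3),round(r[2],1))
E
python3 stack.py; python3 go.py .554 -.02 .15 107.1 .554 -.02 .033 107.1
```

```text
stack top z 0.0648 centre [0.4924 0.2033] 0.033
A [ 0.665 -0.012] [0.064 0.06 ] 44.8
B [ 0.669 -0.137] [0.062 0.061] 44.6
C [ 0.553 -0.02 ] [0.062 0.061] 67.5
sq [ 0.657 -0.248] [0.06  0.061] 75.1
10.7667 [0.494  0.2017 0.2407] [-180.     -0.    107.09] 0.077 [ 0.1  0.6 -0.8] [-43.   3.  19.  99.  -1.  78.  -7.]
[-0.7652 -0.0259  0.3022] [-0. -0. -0.]
[-0.7652 -0.0259  0.6922] [-0. -0. -0.]
```

servo_tool:
  series:
    - [[-0.13,-0.005,0,0,0,0,0.88],[-0.26,-0.01,0,0,0,0,0.88],[-0.39,-0.013,0,0,0,0,0.88],[-0.52,-0.018,0,0,0,0,0.88],[-0.64,-0.022,0.02,0,0,0,0.88],[-0.74,-0.026,0.08,0,0,0,0.88],[-0.765,-0.026,0.18,0,0,0,0.88],[-0.765,-0.026,0.3,0,0,0,0.88],[-0.765,-0.026,0.42,0,0,0,0.88],[-0.765,-0.026,0.5,0,0,0,0.88],[-0.765,-0.026,0.54,0,0,0,0.88],[-0.765,-0.026,0.56,0,0,0,0.88]]

```text
time_s: 11.77
tool_pos: [0.5514, -0.0201, 0.0695]
tool_rot: [-179.6, -0.0, 107.1]
force: [0.8, 0.1, 1.0]
grip_width: 0.0765
grasp_force: 0.0
```

```bash
python3 go.py .5535 -.02 .033 107.1
```

```text
11.7667 [ 0.5514 -0.0201  0.0695] [-1.7964e+02 -4.0000e-02  1.0708e+02] 0.0765 [0.8 0.1 1. ] [-27.  15.  30. 108.  -9.  59.  24.]
[-0.0019  0.0074  0.1216] [-0.002  -0.0002 -0.0001]
```

servo_tool:
  series:
    - [[-0.002,0.005,0.06,0,0,0,0.88],[-0.002,0.005,0.12,0,0,0,0.88],[-0.002,0.005,0.12,0,0,0,0.88],[-0.002,0.005,0.12,0,0,0,0.88],[-0.002,0.005,0.12,0,0,0,0.3],[-0.002,0.005,0.12,0,0,0,0.3],[-0.002,0.005,0.12,0,0,0,0.3],[-0.002,0.005,0.12,0,0,0,0.3],[-0.002,0.005,0.12,0,0,0,0.3]]

```text
time_s: 12.52
tool_pos: [0.5566, -0.0199, 0.0384]
tool_rot: [179.9, 0.0, 107.1]
force: [-1.0, -0.8, 6.7]
grip_width: 0.0628
grasp_force: 20.0
```

```bash
python3 go.py .554 -.02 .26 107.1 .494 .202 .26 107.1 
```

```text
12.5167 [ 0.5566 -0.0199  0.0384] [179.89   0.   107.1 ] 0.0628 [-1.  -0.8  6.7] [-26.  18.  29. 109. -11.  56.  25.]
[ 0.0023 -0.0069 -0.7388] [ 0.0006  0.     -0.    ]
[ 0.7684  0.0195 -0.7388] [ 0.0006  0.     -0.    ]
```

servo_tool:
  series:
    - [[0,0,-0.12,0,0,0,0.3],[0,0,-0.25,0,0,0,0.3],[0,0,-0.38,0,0,0,0.3],[0,0,-0.51,0,0,0,0.3],[0,0,-0.64,0,0,0,0.3],[0.05,0.0,-0.72,0,0,0,0.3],[0.15,0.005,-0.74,0,0,0,0.3],[0.28,0.01,-0.74,0,0,0,0.3],[0.41,0.013,-0.74,0,0,0,0.3],[0.54,0.017,-0.74,0,0,0,0.3],[0.66,0.02,-0.74,0,0,0,0.3],[0.74,0.02,-0.74,0,0,0,0.3]]

```text
time_s: 13.52
tool_pos: [0.4944, 0.1985, 0.2591]
tool_rot: [180.0, -0.1, 107.4]
force: [-0.4, -0.2, -0.6]
grip_width: 0.0629
grasp_force: 20.0
```

servo_tool:
  series:
    - [[0.028,0,0,0,0,0,0.3],[0.028,0,0,0,0,0,0.3],[0.028,0,0,0,0,0,0.3],[0.028,0,0,0,0,0,0.3]]

```text
time_s: 13.85
tool_pos: [0.4946, 0.1996, 0.2591]
tool_rot: [180.0, 0.1, 106.9]
force: [0.2, -0.2, -0.9]
grip_width: 0.0632
grasp_force: 20.0
```

```bash
python3 go.py .494 .2025 .0724 107.1; python3 - <<'E'
from h import *
from cell import eyes
S=cloud(eyes.read_camera("side")).reshape(-1,3)
k=S[(np.hypot(S[:,0]-.494,S[:,1]-.202)<.028)&(S[:,2]>.1)]
print("held cup lowest z",np.sort(k[:,2])[:5])
E
```

```text
13.85 [0.4946 0.1996 0.2591] [1.7998e+02 6.0000e-02 1.0691e+02] 0.0632 [ 0.2 -0.2 -0.9] [-44.   3.  20.  97.  -1.  80.  -7.]
[1.030e-02 6.000e-04 6.223e-01] [ 0.0001  0.0003 -0.001 ]
held cup lowest z [0.21900145 0.21912508 0.21974226 0.2199384  0.22007208]
```

servo_tool:
  series:
    - [[0.006,0,0.1,0,0,0,0.3],[0.008,0,0.22,0,0,0,0.3],[0.008,0,0.33,0,0,0,0.3],[0.008,0,0.42,0,0,0,0.3],[0.008,0,0.48,0,0,0,0.3],[0.008,0,0.52,0,0,0,0.3],[0.008,0,0.545,0,0,0,0.3],[0.008,0,0.565,0,0,0,0.3],[0.008,0,0.585,0,0,0,0.3],[0.008,0,0.6,0,0,0,0.3],[0.008,0,0.61,0,0,0,0.3],[0.008,0,0.62,0,0,0,0.3]]

```text
time_s: 14.9
tool_pos: [0.4935, 0.2046, 0.0734]
tool_rot: [179.9, -0.0, 107.1]
force: [1.2, -0.7, 0.3]
grip_width: 0.0631
grasp_force: 20.0
```

servo_tool:
  series:
    - [[0,0,0.003,0,0,0,0.3],[0,0,0.003,0,0,0,0.3]]

```text
time_s: 15.07
tool_pos: [0.4935, 0.2047, 0.0727]
tool_rot: [179.9, -0.0, 107.1]
force: [-0.2, 0.0, 1.4]
grip_width: 0.0629
grasp_force: 20.0
```

servo_tool:
  series:
    - [[0,0,0.003,0,0,0,0.3],[0,0,0.003,0,0,0,0.88],[0,0,0.003,0,0,0,0.88],[0,0,0.003,0,0,0,0.88],[0,0,0.003,0,0,0,0.88],[0,0,0.003,0,0,0,0.88],[0,0,-0.06,0,0,0,0.88],[0,0,-0.18,0,0,0,0.88],[0,0,-0.31,0,0,0,0.88],[0,0,-0.44,0,0,0,0.88],[0,0,-0.54,0,0,0,0.88],[0,0,-0.57,0,0,0,0.88]]

```text
time_s: 16.07
tool_pos: [0.4954, 0.2054, 0.2489]
tool_rot: [179.5, -0.1, 107.1]
force: [0.3, 0.8, 0.3]
grip_width: 0.0766
grasp_force: 0.0
```

servo_tool:
  series:
    - [[0,0,0,0,0,0,0.88],[0,0,0,0,0,0,0.88]]

```text
time_s: 16.23
tool_pos: [0.4928, 0.2043, 0.2424]
tool_rot: [-180.0, -0.0, 107.1]
force: [-0.5, -1.1, -0.7]
grip_width: 0.0765
grasp_force: 0.0
```

```bash
python3 stack.py; python3 go.py .6655 -.0125 .24 85 .6655 -.0125 .033 85
```

```text
stack top z 0.0865 centre [0.4929 0.2029] 0.0332
A [ 0.665 -0.013] [0.062 0.062] 63.1
B [ 0.67  -0.136] [0.063 0.061] 41.0
sq [ 0.656 -0.247] [0.061 0.06 ] 73.2
16.2833 [0.4922 0.204  0.2413] [-1.7985e+02  3.0000e-02  1.0710e+02] 0.0768 [ 0.   0.6 -1.2] [-44.   3.  20.  99.  -1.  78.  -7.]
[-0.8598  0.34    0.0039] [-0.0008  0.0003  0.1228]
[-0.8594  0.3418  0.6938] [-0.0008  0.0003  0.1228]
```

servo_tool:
  series:
    - [[-0.12,0.05,0,0,0,0.03,0.88],[-0.24,0.1,0,0,0,0.06,0.88],[-0.36,0.145,0,0,0,0.09,0.88],[-0.48,0.19,0,0,0,0.1228,0.88],[-0.6,0.24,0,0,0,0.1228,0.88],[-0.72,0.285,0,0,0,0.1228,0.88],[-0.82,0.325,0,0,0,0.1228,0.88],[-0.86,0.341,0.04,0,0,0.1228,0.88],[-0.86,0.341,0.14,0,0,0.1228,0.88],[-0.86,0.341,0.26,0,0,0.1228,0.88],[-0.86,0.341,0.38,0,0,0.1228,0.88],[-0.86,0.341,0.42,0,0,0.1228,0.88]]

```text
time_s: 17.28
tool_pos: [0.6612, -0.0115, 0.1084]
tool_rot: [-179.3, 0.1, 85.0]
force: [-1.6, 0.8, -1.0]
grip_width: 0.0768
grasp_force: 0.0
```

```bash
python3 go.py .6655 -.0125 .033 85; python3 - <<'E'
from h import *
S=cloud(load("side0")).reshape(-1,3)
k=S[(S[:,0]>.70)&(S[:,0]<.85)&(S[:,1]>.03)&(S[:,1]<.12)&(S[:,2]>.05)&(S[:,2]<.12)];print("king",k.mean(0),k.min(0),k.max(0))
k=S[(S[:,0]>.71)&(S[:,0]<.85)&(S[:,1]<.0)&(S[:,1]>-.06)&(S[:,2]>.02)&(S[:,2]<.07)];print("barr left",k.min(0),k.max(0))
E
```

```text
17.2833 [ 0.6612 -0.0115  0.1084] [-1.7925e+02  9.0000e-02  8.4990e+01] 0.0768 [-1.6  0.8 -1. ] [-24.  26.  30.  89. -14.  69.   3.]
[-0.0018  0.0177  0.2511] [-0.0041  0.0005 -0.0001]
king [0.76826349 0.06144186 0.07761865] [0.75956052 0.05213475 0.05009033] [0.78335931 0.07734806 0.10195131]
barr left [ 0.73732865 -0.05991082  0.02008496] [ 0.76070061 -0.02466432  0.05448911]
```

servo_tool:
  series:
    - [[-0.002,0.008,0.08,0,0,0,0.88],[-0.002,0.008,0.17,0,0,0,0.88],[-0.002,0.008,0.23,0,0,0,0.88],[-0.002,0.008,0.252,0,0,0,0.88],[-0.002,0.008,0.252,0,0,0,0.88],[-0.002,0.008,0.252,0,0,0,0.3],[-0.002,0.008,0.252,0,0,0,0.3],[-0.002,0.008,0.252,0,0,0,0.3],[-0.002,0.008,0.252,0,0,0,0.3],[-0.002,0.008,0.252,0,0,0,0.3]]

```text
time_s: 18.12
tool_pos: [0.6699, -0.0128, 0.0433]
tool_rot: [179.9, -0.0, 85.0]
force: [-0.9, 0.0, 5.1]
grip_width: 0.0615
grasp_force: 20.0
```

```bash
python3 go.py .6655 -.0125 .27 85 .4935 .203 .27 107.1 
```

```text
18.1167 [ 0.6699 -0.0128  0.0433] [ 1.7987e+02 -5.0000e-02  8.5000e+01] 0.0615 [-0.9  0.   5.1] [-23.  30.  28.  92. -16.  62.   5.]
[ 4.000e-04 -1.310e-02 -7.558e-01] [ 0.0007 -0.0003  0.    ]
[ 0.666  -0.6468 -0.7567] [ 8.000e-04 -1.000e-04 -1.228e-01]
```

servo_tool:
  series:
    - [[0,-0.008,0,0,0,0,0.88],[0,-0.008,0,0,0,0,0.88],[0,-0.008,0.02,0,0,0,0.88],[0,-0.008,0.035,0,0,0,0.88],[0,-0.008,0.035,0,0,0,0.88],[0,-0.008,0.035,0,0,0,0.3],[0,-0.008,0.035,0,0,0,0.3],[0,-0.008,0.035,0,0,0,0.3],[0,-0.008,0.035,0,0,0,0.3],[0,-0.008,0.035,0,0,0,0.3]]

```text
time_s: 18.95
tool_pos: [0.6667, -0.0128, 0.0311]
tool_rot: [180.0, -0.0, 85.0]
force: [0.0, -0.6, -0.2]
grip_width: 0.062
grasp_force: 20.0
```

```bash
python3 go.py .6655 -.0125 .27 85 .4935 .203 .27 107.1 
```

```text
18.95 [ 0.6667 -0.0128  0.0311] [179.98  -0.    84.99] 0.062 [ 0.  -0.6 -0.2] [-23.  31.  28.  93. -16.  60.   5.]
[ 6.000e-04 -3.900e-03 -7.962e-01] [ 0.0001 -0.     -0.    ]
[ 0.6661 -0.6378 -0.7964] [ 1.000e-04 -0.000e+00 -1.228e-01]
```

servo_tool:
  series:
    - [[0,0,-0.12,0,0,0,0.3],[0,0,-0.25,0,0,0,0.3],[0,0,-0.38,0,0,0,0.3],[0,0,-0.5,0,0,0,0.3],[0.01,-0.01,-0.62,0,0,0,0.3],[0.05,-0.05,-0.72,0,0,0,0.3],[0.11,-0.11,-0.78,0,0,-0.03,0.3],[0.2,-0.19,-0.8,0,0,-0.06,0.3],[0.29,-0.28,-0.8,0,0,-0.09,0.3],[0.38,-0.37,-0.8,0,0,-0.1228,0.3],[0.47,-0.45,-0.8,0,0,-0.1228,0.3],[0.56,-0.53,-0.8,0,0,-0.1228,0.3]]

```text
time_s: 19.95
tool_pos: [0.5213, 0.1696, 0.2713]
tool_rot: [180.0, -0.0, 107.1]
force: [0.4, 1.0, -0.9]
grip_width: 0.0621
grasp_force: 20.0
```

```bash
python3 go.py .4935 .203 .27 107.1 
```

```text
19.95 [0.5213 0.1696 0.2713] [ 1.7997e+02 -2.0000e-02  1.0711e+02] 0.0621 [ 0.4  1.  -0.9] [-41.   5.  22.  94.  -2.  81.  -2.]
[ 0.1338 -0.0559  0.0043] [ 0.0002 -0.0001  0.0001]
```

servo_tool:
  series:
    - [[0.08,-0.03,0,0,0,0,0.3],[0.134,-0.056,0,0,0,0,0.3],[0.134,-0.056,0,0,0,0,0.3],[0.134,-0.056,0,0,0,0,0.3],[0.134,-0.056,0,0,0,0,0.3],[0.134,-0.056,0,0,0,0,0.3]]

```text
time_s: 20.45
tool_pos: [0.4958, 0.2004, 0.271]
tool_rot: [180.0, 0.0, 106.9]
force: [-0.0, -0.3, -0.9]
grip_width: 0.062
grasp_force: 20.0
```

```bash
python3 go.py .4935 .203 .087 107.1; python3 - <<'E'
from h import *
from cell import eyes
S=cloud(eyes.read_camera("side")).reshape(-1,3)
k=S[(np.hypot(S[:,0]-.494,S[:,1]-.202)<.028)&(S[:,2]>.12)]
print("held cup lowest z",np.sort(k[:,2])[:5])
E
```

```text
20.45 [0.4958 0.2004 0.271 ] [1.7999e+02 3.0000e-02 1.0695e+02] 0.062 [-0.  -0.3 -0.9] [-44.   3.  20.  96.  -1.  81.  -7.]
[ 0.0108 -0.0051  0.6134] [ 0.0001  0.0002 -0.0008]
held cup lowest z [0.23960461 0.23983222 0.23988034 0.24002483 0.240307  ]
```

servo_tool:
  series:
    - [[0.006,-0.003,0.1,0,0,0,0.3],[0.008,-0.004,0.22,0,0,0,0.3],[0.008,-0.004,0.33,0,0,0,0.3],[0.008,-0.004,0.41,0,0,0,0.3],[0.008,-0.004,0.47,0,0,0,0.3],[0.008,-0.004,0.51,0,0,0,0.3],[0.008,-0.004,0.535,0,0,0,0.3],[0.008,-0.004,0.555,0,0,0,0.3],[0.008,-0.004,0.575,0,0,0,0.3],[0.008,-0.004,0.59,0,0,0,0.3],[0.008,-0.004,0.602,0,0,0,0.3],[0.008,-0.004,0.61,0,0,0,0.3]]

```text
time_s: 21.5
tool_pos: [0.4934, 0.2041, 0.0882]
tool_rot: [180.0, -0.0, 107.1]
force: [-0.0, 0.2, -1.1]
grip_width: 0.0621
grasp_force: 20.0
```

servo_tool:
  series:
    - [[0,0,0.003,0,0,0,0.3],[0,0,0.003,0,0,0,0.3]]

```text
time_s: 21.67
tool_pos: [0.4933, 0.204, 0.0873]
tool_rot: [180.0, -0.0, 107.1]
force: [0.1, -0.4, -0.5]
grip_width: 0.0622
grasp_force: 20.0
```

servo_tool:
  series:
    - [[0,0,0.002,0,0,0,0.3],[0,0,0.002,0,0,0,0.88],[0,0,0.002,0,0,0,0.88],[0,0,0.002,0,0,0,0.88],[0,0,0.002,0,0,0,0.88],[0,0,0.002,0,0,0,0.88],[0,0,-0.06,0,0,0,0.88],[0,0,-0.18,0,0,0,0.88],[0,0,-0.31,0,0,0,0.88],[0,0,-0.44,0,0,0,0.88],[0,0,-0.51,0,0,0,0.88],[0,0,-0.52,0,0,0,0.88]]

```text
time_s: 22.67
tool_pos: [0.4957, 0.2049, 0.2487]
tool_rot: [179.5, -0.1, 107.1]
force: [0.9, -0.1, -0.7]
grip_width: 0.0767
grasp_force: 0.0
```

servo_tool:
  series:
    - [[0,0,0,0,0,0,0.88],[0,0,0,0,0,0,0.88],[0,0,0,0,0,0,0.88]]

```text
time_s: 22.92
tool_pos: [0.4922, 0.2035, 0.2412]
tool_rot: [-179.8, 0.0, 107.1]
force: [-0.7, 0.1, -0.5]
grip_width: 0.0768
grasp_force: 0.0
```

```bash
python3 stack.py; python3 go.py .67 -.1365 .24 85 .67 -.1365 .12 85
```

```text
stack top z 0.1083 centre [0.4911 0.2041] 0.0326
B [ 0.669 -0.136] [0.063 0.06 ] 38.4
sq [ 0.656 -0.248] [0.06 0.06] 74.6
22.9667 [0.4922 0.2035 0.2412] [-1.7982e+02  4.0000e-02  1.0710e+02] 0.0767 [-0.3  0.1 -0.6] [-44.   3.  19.  99.  -1.  78.  -7.]
[-1.2574  0.2333  0.0043] [-0.0009  0.0004  0.1228]
[-1.2571  0.2345  0.4043] [-0.0009  0.0004  0.1228]
```

Three are nested, with the top at 108 mm as expected. Cup B is next.

servo_tool:
  series:
    - [[-0.12,0.02,0,0,0,0.03,0.88],[-0.25,0.045,0,0,0,0.06,0.88],[-0.38,0.07,0,0,0,0.09,0.88],[-0.51,0.095,0,0,0,0.1228,0.88],[-0.64,0.12,0,0,0,0.1228,0.88],[-0.77,0.143,0,0,0,0.1228,0.88],[-0.88,0.165,0,0,0,0.1228,0.88],[-0.96,0.18,0.0,0,0,0.1228,0.88],[-1.0,0.186,0.0,0,0,0.1228,0.88],[-1.0,0.186,0.0,0,0,0.1228,0.88]]

```text
time_s: 23.8
tool_pos: [0.6344, -0.0701, 0.2416]
tool_rot: [-179.9, 0.1, 84.7]
force: [0.0, -0.2, -0.4]
grip_width: 0.0764
grasp_force: 0.0
```

```bash
python3 go.py .67 -.1365 .1 85
```

```text
23.8 [ 0.6344 -0.0701  0.2416] [-1.7988e+02  1.5000e-01  8.4700e+01] 0.0764 [ 0.  -0.2 -0.4] [-22.  18.  33.  84. -10.  81.   6.]
[-0.2082  0.1395  0.4721] [-0.0007  0.0008 -0.0017]
```

servo_tool:
  series:
    - [[-0.1,0.07,0.02,0,0,0,0.88],[-0.19,0.13,0.08,0,0,0,0.88],[-0.208,0.14,0.18,0,0,0,0.88],[-0.208,0.14,0.3,0,0,0,0.88],[-0.208,0.14,0.4,0,0,0,0.88],[-0.208,0.14,0.45,0,0,0,0.88],[-0.208,0.14,0.47,0,0,0,0.88],[-0.208,0.14,0.47,0,0,0,0.88],[-0.208,0.14,0.47,0,0,0,0.88],[-0.208,0.14,0.47,0,0,0,0.88]]

```text
time_s: 24.63
tool_pos: [0.6723, -0.1317, 0.1041]
tool_rot: [179.8, -0.0, 85.0]
force: [1.1, -0.6, 0.0]
grip_width: 0.0767
grasp_force: 0.0
```

```bash
python3 go.py .67 -.1365 .031 85
```

```text
24.6333 [ 0.6723 -0.1317  0.1041] [ 1.7983e+02 -2.0000e-02  8.5050e+01] 0.0767 [ 1.1 -0.6  0. ] [-15.  29.  32.  87. -16.  68.  15.]
[-0.0168 -0.0069  0.2435] [ 0.0009 -0.0001  0.0003]
```

servo_tool:
  series:
    - [[-0.014,-0.005,0.08,0,0,0,0.88],[-0.014,-0.005,0.17,0,0,0,0.88],[-0.014,-0.005,0.22,0,0,0,0.88],[-0.014,-0.005,0.243,0,0,0,0.88],[-0.014,-0.005,0.243,0,0,0,0.88],[-0.014,-0.005,0.243,0,0,0,0.88],[-0.014,-0.005,0.243,0,0,0,0.3],[-0.014,-0.005,0.243,0,0,0,0.3],[-0.014,-0.005,0.243,0,0,0,0.3],[-0.014,-0.005,0.243,0,0,0,0.3],[-0.014,-0.005,0.243,0,0,0,0.3]]

```text
time_s: 25.55
tool_pos: [0.6704, -0.1365, 0.0306]
tool_rot: [179.8, -0.0, 85.0]
force: [0.4, -0.0, 3.9]
grip_width: 0.0621
grasp_force: 20.1
```

```bash
python3 go.py .67 -.1365 .285 85 .493 .203 .285 107.1 
```

```text
25.55 [ 0.6704 -0.1365  0.0306] [179.85  -0.    85.  ] 0.0621 [ 0.4 -0.   3.9] [-13.  33.  31.  90. -19.  61.  17.]
[-0.      0.001  -0.8479] [ 0.0008 -0.      0.    ]
[ 1.0759 -0.6854 -0.8497] [ 0.0008  0.0002 -0.1228]
```

servo_tool:
  series:
    - [[0,0,-0.12,0,0,0,0.3],[0,0,-0.25,0,0,0,0.3],[0,0,-0.38,0,0,0,0.3],[0,0,-0.5,0,0,0,0.3],[0.02,-0.01,-0.62,0,0,0,0.3],[0.07,-0.045,-0.73,0,0,0,0.3],[0.15,-0.096,-0.82,0,0,-0.03,0.3],[0.25,-0.16,-0.85,0,0,-0.06,0.3],[0.36,-0.23,-0.85,0,0,-0.09,0.3],[0.47,-0.3,-0.85,0,0,-0.1228,0.3],[0.58,-0.37,-0.85,0,0,-0.1228,0.3],[0.69,-0.44,-0.85,0,0,-0.1228,0.3]]

```text
time_s: 26.55
tool_pos: [0.5543, 0.0827, 0.2841]
tool_rot: [-180.0, -0.0, 107.1]
force: [0.7, 0.0, -0.7]
grip_width: 0.0623
grasp_force: 20.1
```

```bash
python3 go.py .493 .203 .285 107.1 
```

```text
26.55 [0.5543 0.0827 0.2841] [-1.7999e+02 -2.0000e-02  1.0710e+02] 0.0623 [ 0.7  0.  -0.7] [-34.   6.  25.  92.  -3.  83.   8.]
[ 0.4433 -0.0774 -0.0027] [-0.     -0.0001 -0.    ]
```

servo_tool:
  series:
    - [[0.1,-0.02,0,0,0,0,0.3],[0.21,-0.035,0,0,0,0,0.3],[0.32,-0.055,0,0,0,0,0.3],[0.41,-0.07,0,0,0,0,0.3],[0.443,-0.077,0,0,0,0,0.3],[0.443,-0.077,0,0,0,0,0.3],[0.443,-0.077,0,0,0,0,0.3],[0.443,-0.077,0,0,0,0,0.3]]

```text
time_s: 27.22
tool_pos: [0.4956, 0.1993, 0.2842]
tool_rot: [180.0, 0.1, 106.9]
force: [0.3, -0.4, -0.7]
grip_width: 0.0624
grasp_force: 20.1
```

```bash
python3 go.py .493 .203 .1086 107.1; python3 - <<'E'
from h import *
from cell import eyes
S=cloud(eyes.read_camera("side")).reshape(-1,3)
k=S[(np.hypot(S[:,0]-.494,S[:,1]-.202)<.028)&(S[:,2]>.14)]
print("held cup lowest z",np.sort(k[:,2])[:5])
E
```

```text
27.2167 [0.4956 0.1993 0.2842] [1.8000e+02 7.0000e-02 1.0691e+02] 0.0624 [ 0.3 -0.4 -0.7] [-43.   3.  19.  95.  -1.  83.  -7.]
[ 0.0152 -0.0048  0.5852] [ 0.      0.0004 -0.001 ]
held cup lowest z [0.25291547 0.25302016 0.25310879 0.253234   0.25361226]
```

servo_tool:
  series:
    - [[0.006,-0.003,0.1,0,0,0,0.3],[0.01,-0.004,0.21,0,0,0,0.3],[0.01,-0.004,0.31,0,0,0,0.3],[0.01,-0.004,0.39,0,0,0,0.3],[0.01,-0.004,0.45,0,0,0,0.3],[0.01,-0.004,0.485,0,0,0,0.3],[0.01,-0.004,0.51,0,0,0,0.3],[0.01,-0.004,0.53,0,0,0,0.3],[0.01,-0.004,0.55,0,0,0,0.3],[0.01,-0.004,0.565,0,0,0,0.3],[0.01,-0.004,0.575,0,0,0,0.3],[0.01,-0.004,0.583,0,0,0,0.3]]

```text
time_s: 28.27
tool_pos: [0.4929, 0.2043, 0.1095]
tool_rot: [180.0, -0.0, 107.1]
force: [-1.4, -0.1, -0.6]
grip_width: 0.0629
grasp_force: 20.1
```

servo_tool:
  series:
    - [[0,0,0.003,0,0,0,0.3],[0,0,0.003,0,0,0,0.3]]

```text
time_s: 28.43
tool_pos: [0.4929, 0.2043, 0.1087]
tool_rot: [180.0, -0.0, 107.1]
force: [0.1, -0.8, -0.3]
grip_width: 0.0627
grasp_force: 20.1
```

servo_tool:
  series:
    - [[0,0,0.002,0,0,0,0.3],[0,0,0.002,0,0,0,0.88],[0,0,0.002,0,0,0,0.88],[0,0,0.002,0,0,0,0.88],[0,0,0.002,0,0,0,0.88],[0,0,0.002,0,0,0,0.88],[0,0,-0.06,0,0,0,0.88],[0,0,-0.18,0,0,0,0.88],[0,0,-0.31,0,0,0,0.88],[0,0,-0.42,0,0,0,0.88],[0,0,-0.47,0,0,0,0.88],[0,0,-0.47,0,0,0,0.88]]

```text
time_s: 29.43
tool_pos: [0.4949, 0.2051, 0.2542]
tool_rot: [179.5, -0.1, 107.1]
force: [0.2, -0.4, 0.1]
grip_width: 0.0765
grasp_force: 0.0
```

servo_tool:
  series:
    - [[0,0,0,0,0,0,0.5],[0,0,0,0,0,0,0.5],[0,0,0,0,0,0,0.5]]

```text
time_s: 29.68
tool_pos: [0.4917, 0.2038, 0.2476]
tool_rot: [-179.8, 0.0, 107.1]
force: [-0.6, 0.2, -0.8]
grip_width: 0.0639
grasp_force: 0.0
```

```bash
python3 stack.py; python3 arc.py 1.98 2.0 2 .165; python3 go.py .465 .297 .31 107.1; python3 - <<'E'
from cell import eyes
import cv2
s=eyes.read_camera("side")["frame"][:,:,::-1]
cv2.imwrite("pics/d.png",s)
E
```

```text
stack top z 0.1301 centre [0.4907 0.2049] 0.0337
sq [ 0.656 -0.248] [0.06  0.061] 73.3
theta 0.7939182979467752 r 0.13833380441030713 lateral -0.00182878286140454
1.98 [0.542, 0.006, -0.176]
2.0 [0.552, 0.006, -0.172]
29.7333 [0.4918 0.2038 0.2476] [-1.7983e+02  4.0000e-02  1.0710e+02] 0.0599 [ 0.4  0.4 -0.1] [-43.   3.  18.  98.  -1.  79.  -7.]
[ 0.3231  0.0055 -0.2081] [-0.0009  0.0002 -0.    ]
```

View pics/d.png

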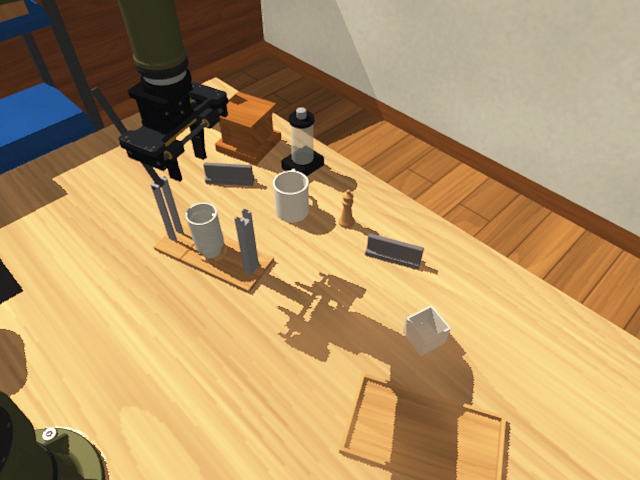

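The four-cup stack stands upright at (205,230), with its top at 130 mm. The pot has not moved. Next I'll fetch the bar.

servo_tool:
  series:
    - [[0,0.0,-0.1,0,0,0,0.5],[0.05,0.006,-0.175,0,0,0,0.5],[0.15,0.006,-0.175,0,0,0,0.5],[0.27,0.006,-0.175,0,0,0,0.5],[0.38,0.006,-0.175,0,0,0,0.5],[0.47,0.006,-0.175,0,0,0,0.5],[0.53,0.006,-0.175,0,0,0,0.5],[0.548,0.006,-0.175,0,0,0,0.5],[0.548,0.006,-0.175,0,0,0,0.5],[0.548,0.006,-0.175,0,0,0,0.5]]

```text
time_s: 30.62
tool_pos: [0.4466, 0.3604, 0.3013]
tool_rot: [-180.0, 0.1, 107.0]
force: [-1.1, -1.1, 0.1]
grip_width: 0.0434
grasp_force: 0.0
```

servo_tool:
  series:
    - [[0,0,0,0,0,0,0],[0,0,0,0,0,0,0],[0,0,0,0,0,0,0],[0,0,0,0,0,0,0],[0,0,0,0,0,0,0],[0,0,0,0,0,0,0],[0,0,0,0,0,0,0]]
  grip_force: 8

```text
time_s: 31.2
tool_pos: [0.4462, 0.3616, 0.3021]
tool_rot: [180.0, 0.0, 107.1]
force: [-0.5, -0.9, 0.7]
grip_width: 0.0119
grasp_force: 8.0
```

```bash
python3 go.py; python3 arc.py 1.95 1.15 12
```

```text
31.2 [0.4462 0.3616 0.3021] [1.7998e+02 1.0000e-02 1.0709e+02] 0.0119 [-0.5 -0.9  0.7] [-52.   7.  11.  87.  -1.  85. -23.]
theta 1.9850058277138076 r 0.1671889996690542 lateral 0.0009955763822606192
1.95 [-0.018, -0.003, -0.008]
1.88 [-0.056, -0.003, -0.021]
1.8 [-0.095, -0.003, -0.032]
1.73 [-0.135, -0.003, -0.04]
1.66 [-0.175, -0.003, -0.045]
1.59 [-0.216, -0.003, -0.047]
1.51 [-0.256, -0.003, -0.046]
1.44 [-0.296, -0.003, -0.042]
1.37 [-0.336, -0.003, -0.036]
1.3 [-0.376, -0.003, -0.026]
1.22 [-0.414, -0.003, -0.014]
1.15 [-0.452, -0.003, 0.002]
```

servo_tool:
  series:
    - [[-0.018,0,-0.008,0,0,0,0],[-0.056,0,-0.021,0,0,0,0],[-0.095,0,-0.032,0,0,0,0],[-0.135,0,-0.04,0,0,0,0],[-0.175,0,-0.045,0,0,0,0],[-0.216,0,-0.047,0,0,0,0],[-0.256,0,-0.046,0,0,0,0],[-0.296,0,-0.042,0,0,0,0],[-0.336,0,-0.036,0,0,0,0],[-0.376,0,-0.026,0,0,0,0],[-0.414,0,-0.014,0,0,0,0],[-0.452,0,0.002,0,0,0,0]]

```text
time_s: 32.2
tool_pos: [0.4871, 0.2295, 0.3022]
tool_rot: [179.9, 0.1, 107.0]
force: [1.5, -1.4, 8.6]
grip_width: 0.0119
grasp_force: 8.0
```

```bash
python3 go.py; python3 arc.py 1.12 0.32 12 .165
```

```text
32.2 [0.4871 0.2295 0.3022] [1.7991e+02 1.0000e-01 1.0701e+02] 0.0119 [ 1.5 -1.4  8.6] [-44.   3.  17.  92.  -1.  85. -10.]
theta 1.1367589768014117 r 0.16884135698887143 lateral 0.0012639708056965825
1.12 [-0.003, -0.004, 0.016]
1.05 [-0.038, -0.004, 0.034]
0.97 [-0.072, -0.004, 0.056]
0.9 [-0.104, -0.004, 0.079]
0.83 [-0.135, -0.004, 0.105]
0.76 [-0.163, -0.004, 0.133]
0.68 [-0.19, -0.004, 0.164]
0.61 [-0.214, -0.004, 0.195]
0.54 [-0.235, -0.004, 0.229]
0.47 [-0.254, -0.004, 0.264]
0.39 [-0.271, -0.004, 0.301]
0.32 [-0.285, -0.004, 0.338]
```

servo_tool:
  series:
    - [[-0.005,0,0.016,0,0,0,0],[-0.038,0,0.034,0,0,0,0],[-0.072,0,0.056,0,0,0,0],[-0.104,0,0.079,0,0,0,0],[-0.135,0,0.105,0,0,0,0],[-0.163,0,0.133,0,0,0,0],[-0.19,0,0.164,0,0,0,0],[-0.214,0,0.195,0,0,0,0],[-0.235,0,0.229,0,0,0,0],[-0.254,0,0.264,0,0,0,0],[-0.271,0,0.301,0,0,0,0],[-0.285,0,0.338,0,0,0,0]]

```text
time_s: 33.2
tool_pos: [0.5137, 0.1434, 0.2002]
tool_rot: [179.9, 0.4, 106.8]
force: [5.7, -8.1, 5.4]
grip_width: 0.0117
grasp_force: 8.0
```

```bash
python3 go.py; python3 arc.py 0.28 -0.02 7 .165; python3 stack.py
```

```text
33.2 [0.5137 0.1434 0.2002] [179.87   0.42 106.79] 0.0117 [ 5.7 -8.1  5.4] [-39.   5.  22. 102.  -1.  73.  -0.]
theta 0.3075195700616238 r 0.16905376792758056 lateral 0.0014137269380109598
0.28 [0.008, -0.005, 0.019]
0.23 [0.002, -0.005, 0.045]
0.18 [-0.004, -0.005, 0.072]
0.13 [-0.008, -0.005, 0.099]
0.08 [-0.01, -0.005, 0.127]
0.03 [-0.012, -0.005, 0.154]
-0.02 [-0.012, -0.005, 0.182]
stack top z 0.1304 centre [0.4914 0.2039] 0.0329
sq [ 0.656 -0.248] [0.06  0.061] 75.2
```

servo_tool:
  series:
    - [[0.008,0.002,0.019,0,0,0,0],[0.002,0.002,0.045,0,0,0,0],[-0.004,0.002,0.072,0,0,0,0],[-0.008,0.002,0.099,0,0,0,0],[-0.01,0.002,0.127,0,0,0,0],[-0.012,0.002,0.154,0,0,0,0],[-0.012,0.002,0.17,0,0,0,0],[-0.012,0.002,0.18,0,0,0,0],[-0.012,0.002,0.18,0,0,0,0],[-0.012,0.002,0.18,0,0,0,0]]

```text
time_s: 34.08
tool_pos: [0.5147, 0.1398, 0.145]
tool_rot: [180.0, 0.5, 106.8]
force: [6.8, -10.2, 0.5]
grip_width: 0.0117
grasp_force: 8.0
```

```bash
python3 go.py; cat > bar.py <<'E'
from h import *
from cell import eyes
for n in("side","top"):
    S=cloud(eyes.read_camera(n)).reshape(-1,3);w=S[:,:2]-[.465,.297];y=w@[.294,-.956]
    k=(abs(w@[.956,.294])<.008)&(S[:,2]>.15)&(S[:,2]<.3)&(y>.03)&(y<.212)
    for a in range(30,212,26):
        m=k&(y*1000>a)&(y*1000<a+26)
        if m.sum()>3: print(n,a,m.sum(),np.median(S[m,2]).round(4),end=" | ")
    print()
E
python3 bar.py
```

```text
34.0833 [0.5147 0.1398 0.145 ] [180.     0.49 106.82] 0.0117 [  6.8 -10.2   0.5] [-38.   7.  22. 106.  -2.  67.   1.]
side 30 74 0.1784 | side 56 42 0.1827 | side 160 133 0.2655 | side 186 213 0.2054 | 
top 186 72 0.2026 |
```

The bar end reads about 0.205 m, so it has slipped up in the pads and sits near 0.16 rad. I'll let go, rise, shut the fingers and press it down from above.

servo_tool:
  series:
    - [[0,0,0,0,0,0,0.5],[0,0,0,0,0,0,0.5],[0,0,0,0,0,0,0.5],[0,0,0,0,0,0,0.5],[0,0,-0.1,0,0,0,0.5],[0,0,-0.2,0,0,0,0.5],[0,0,-0.3,0,0,0,0.5],[0,0,-0.35,0,0,0,0.0],[0,0,-0.35,0,0,0,0.0],[0,0,-0.35,0,0,0,0.0],[0,0,-0.35,0,0,0,0.0],[0,0,-0.35,0,0,0,0.0]]

```text
time_s: 35.18
tool_pos: [0.5116, 0.1471, 0.2492]
tool_rot: [-179.8, 0.0, 107.1]
force: [0.7, 0.1, -0.1]
grip_width: 0.0178
grasp_force: 0.0
```

```bash
python3 bar.py; python3 stack.py; python3 go.py .5135 .139 .22 107.1  .5135 .139 .172 107.1
```

```text
side 30 70 0.1783 | side 56 77 0.1828 | side 82 78 0.1869 | side 108 81 0.1913 | side 134 108 0.1961 | side 160 109 0.1998 | side 186 117 0.1978 | 
top 160 15 0.2029 | top 186 79 0.2005 | 
stack top z 0.13 centre [0.4918 0.2048] 0.0333
sq [ 0.656 -0.248] [0.06  0.061] 74.1
35.3333 [0.512  0.1471 0.2497] [-1.7988e+02  2.0000e-02  1.0710e+02] 0.0065 [-0.4  1.1  0.6] [-39.   3.  21.  98.  -1.  79.  -1.]
[-0.0271 -0.003   0.0991] [-0.0007  0.0001  0.    ]
[-0.027  -0.0026  0.2591] [-0.0007  0.0001  0.    ]
```

servo_tool:
  series:
    - [[-0.027,-0.003,0,0,0,0,0],[-0.027,-0.003,0.06,0,0,0,0],[-0.027,-0.003,0.12,0,0,0,0],[-0.027,-0.003,0.16,0,0,0,0],[-0.027,-0.003,0.19,0,0,0,0],[-0.027,-0.003,0.22,0,0,0,0],[-0.027,-0.003,0.235,0,0,0,0],[-0.027,-0.003,0.25,0,0,0,0],[-0.027,-0.003,0.26,0,0,0,0],[-0.027,-0.003,0.26,0,0,0,0],[-0.027,-0.003,0.26,0,0,0,0]]

```text
time_s: 36.25
tool_pos: [0.5146, 0.1394, 0.1734]
tool_rot: [179.9, -0.0, 107.1]
force: [0.8, -0.3, 1.4]
grip_width: 0.0003
grasp_force: 0.8
```

```bash
python3 go.py; python3 bar.py
```

```text
36.25 [0.5146 0.1394 0.1734] [ 1.7993e+02 -1.0000e-02  1.0711e+02] 0.0003 [ 0.8 -0.3  1.4] [-38.   6.  22. 104.  -2.  70.   1.]
side 108 8 0.1697 | side 134 52 0.1713 | side 160 166 0.1858 | side 186 276 0.2604 | 
top 186 72 0.174 |
```

servo_tool:
  series:
    - [[0,0,0.005,0,0,0,0],[0,0,0.01,0,0,0,0],[0,0,0.015,0,0,0,0],[0,0,0.015,0,0,0,0]]

```text
time_s: 36.68
tool_pos: [0.5148, 0.1395, 0.1728]
tool_rot: [179.9, -0.1, 107.1]
force: [-8.4, -3.0, 21.5]
grip_width: 0.0
grasp_force: 11.3
```

At the end stop: 21 N at z = 0.173. I'll rise and check.

servo_tool:
  series:
    - [[0,0,-0.02,0,0,0,0],[0,0,-0.1,0,0,0,0.2],[0,0,-0.2,0,0,0,0.5],[0,0,-0.26,0,0,0,0.88],[0,0,-0.26,0,0,0,0.88],[0,0,-0.26,0,0,0,0.88],[0,0,-0.26,0,0,0,0.88]]

```text
time_s: 37.27
tool_pos: [0.5137, 0.1392, 0.2455]
tool_rot: [-179.9, -0.0, 107.1]
force: [-1.2, 0.7, 0.1]
grip_width: 0.0325
grasp_force: 0.0
```

```bash
python3 bar.py;python3 stack.py; python3 go.py .656 -.248 .24 73.8
```

```text
side 30 79 0.1717 | side 56 78 0.1717 | side 82 86 0.1717 | side 108 88 0.1716 | side 134 86 0.172 | side 160 95 0.1718 | side 186 100 0.1707 | 
top 160 12 0.1721 | top 186 67 0.1716 | 
stack top z 0.1309 centre [0.4895 0.2004] 0.0434
sq [ 0.656 -0.248] [0.06 0.06] 74.4
37.4167 [0.5134 0.1391 0.245 ] [-1.7986e+02  2.0000e-02  1.0710e+02] 0.0441 [-1.  -0.7  0.4] [-39.   3.  22.  99.  -1.  79.   0.]
[-1.3729  0.0749  0.0169] [-0.0007  0.0003  0.185 ]
```

The bar is level within a millimetre along its length. Next is the square pot, which is still at (0.656, -0.248).

servo_tool:
  series:
    - [[-0.1,0.005,0,0,0,0.02,0.95],[-0.22,0.01,0,0,0,0.05,0.95],[-0.35,0.017,0,0,0,0.08,0.95],[-0.48,0.025,0,0,0,0.11,0.95],[-0.61,0.032,0,0,0,0.14,0.95],[-0.74,0.04,0,0,0,0.17,0.95],[-0.86,0.047,0,0,0,0.185,0.95],[-0.96,0.053,0,0,0,0.185,0.95],[-1.0,0.055,0,0,0,0.185,0.95],[-1.0,0.055,0,0,0,0.185,0.95],[-1.0,0.055,0,0,0,0.185,0.95]]

```text
time_s: 38.33
tool_pos: [0.6177, -0.1423, 0.2454]
tool_rot: [-179.9, -0.0, 73.8]
force: [0.8, 1.4, -0.3]
grip_width: 0.0824
grasp_force: 0.0
```

```bash
python3 go.py .656 -.248 .1 74
```

```text
38.3333 [ 0.6177 -0.1423  0.2454] [-1.7989e+02 -1.0000e-02  7.3750e+01] 0.0824 [ 0.8  1.4 -0.3] [-18.  18.  36.  85. -11.  81.   2.]
[-0.3028  0.2221  0.4842] [-0.0006 -0.0001 -0.0014]
```

servo_tool:
  series:
    - [[-0.1,0.07,0,0,0,0,0.95],[-0.2,0.147,0,0,0,0,0.95],[-0.28,0.205,0.06,0,0,0,0.95],[-0.303,0.222,0.16,0,0,0,0.95],[-0.303,0.222,0.28,0,0,0,0.95],[-0.303,0.222,0.4,0,0,0,0.95],[-0.303,0.222,0.46,0,0,0,0.95],[-0.303,0.222,0.484,0,0,0,0.95],[-0.303,0.222,0.484,0,0,0,0.95],[-0.303,0.222,0.484,0,0,0,0.95],[-0.303,0.222,0.484,0,0,0,0.95]]

```text
time_s: 39.25
tool_pos: [0.6583, -0.2482, 0.1037]
tool_rot: [179.8, -0.0, 73.9]
force: [0.3, -0.6, 0.5]
grip_width: 0.0829
grasp_force: 0.0
```

```bash
python3 stack.py;python3 go.py .656 -.248 .026 74
```

```text
stack top z 0.1303 centre [0.4898 0.1973] 0.0411
sq [ 0.656 -0.249] [0.057 0.062] 74.1
39.3 [ 0.6582 -0.2485  0.1038] [ 1.7978e+02 -2.0000e-02  7.3850e+01] 0.0825 [-0.7  0.7  0.3] [ -6.  32.  35.  84. -19.  70.  15.]
[-0.0007 -0.0085  0.2592] [ 0.0012 -0.0001 -0.0009]
```

servo_tool:
  series:
    - [[-0.001,-0.006,0.08,0,0,0,0.95],[-0.001,-0.006,0.17,0,0,0,0.95],[-0.001,-0.006,0.23,0,0,0,0.95],[-0.001,-0.006,0.259,0,0,0,0.95],[-0.001,-0.006,0.259,0,0,0,0.95],[-0.001,-0.006,0.259,0,0,0,0.3],[-0.001,-0.006,0.259,0,0,0,0.3],[-0.001,-0.006,0.259,0,0,0,0.3],[-0.001,-0.006,0.259,0,0,0,0.3],[-0.001,-0.006,0.259,0,0,0,0.3],[-0.001,-0.006,0.259,0,0,0,0.3],[-0.001,-0.006,0.259,0,0,0,0.3]]
  grip_force: 25

```text
time_s: 40.3
tool_pos: [0.6559, -0.2487, 0.0248]
tool_rot: [179.9, -0.0, 73.8]
force: [1.0, 0.1, 4.8]
grip_width: 0.0577
grasp_force: 25.0
```

```bash
python3 go.py .656 -.248 .13 74 .507 -.363 .13 74
```

```text
40.3 [ 0.6559 -0.2487  0.0248] [179.86  -0.    73.8 ] 0.0577 [1.  0.1 4.8] [ -5.  36.  34.  88. -22.  62.  17.]
[ 0.0023  0.0005 -0.3506] [ 0.0008 -0.     -0.0011]
[-0.5044 -0.3695 -0.3516] [ 0.0008 -0.     -0.0011]
```

servo_tool:
  series:
    - [[0,0,-0.1,0,0,0,0.3],[0,0,-0.22,0,0,0,0.3],[-0.02,-0.01,-0.32,0,0,0,0.3],[-0.08,-0.06,-0.35,0,0,0,0.3],[-0.18,-0.13,-0.35,0,0,0,0.3],[-0.29,-0.21,-0.35,0,0,0,0.3],[-0.39,-0.29,-0.35,0,0,0,0.3],[-0.47,-0.345,-0.35,0,0,0,0.3],[-0.504,-0.37,-0.35,0,0,0,0.3],[-0.504,-0.37,-0.35,0,0,0,0.3],[-0.504,-0.37,-0.35,0,0,0,0.3],[-0.504,-0.37,-0.35,0,0,0,0.3]]

```text
time_s: 41.3
tool_pos: [0.5081, -0.3604, 0.1281]
tool_rot: [180.0, -0.1, 74.0]
force: [0.1, 0.2, -0.6]
grip_width: 0.0577
grasp_force: 25.0
```

```bash
python3 go.py .507 -.363 .0315 74; python3 - <<'E'
from h import *
from cell import eyes
S=cloud(eyes.read_camera("side")).reshape(-1,3)
k=S[(np.hypot(S[:,0]-.507,S[:,1]+.363)<.05)&(S[:,2]>.05)]
print("lowest z",np.sort(k[:,2])[:8])
E
```

```text
41.3 [ 0.5081 -0.3604  0.1281] [ 1.7999e+02 -9.0000e-02  7.3960e+01] 0.0577 [ 0.1  0.2 -0.6] [  1.  22.  40.  95. -15.  68.  29.]
[-0.0097 -0.0013  0.3221] [ 0.0001 -0.0005 -0.0002]
lowest z [0.101288   0.10248137 0.10250389 0.10361313 0.10370206 0.1037579
 0.10384257 0.10404659]
```

servo_tool:
  series:
    - [[-0.008,-0.001,0.08,0,0,0,0.3],[-0.008,-0.001,0.17,0,0,0,0.3],[-0.008,-0.001,0.23,0,0,0,0.3],[-0.008,-0.001,0.27,0,0,0,0.3],[-0.008,-0.001,0.295,0,0,0,0.3],[-0.008,-0.001,0.31,0,0,0,0.3],[-0.008,-0.001,0.32,0,0,0,0.3],[-0.008,-0.001,0.32,0,0,0,0.3],[-0.008,-0.001,0.32,0,0,0,0.3]]

```text
time_s: 42.1
tool_pos: [0.5058, -0.3651, 0.0333]
tool_rot: [179.9, 0.0, 73.8]
force: [-0.1, 0.3, 0.4]
grip_width: 0.0578
grasp_force: 25.0
```

servo_tool:
  series:
    - [[0,0,0.005,0,0,0,0.3],[0,0,0.006,0,0,0,0.3],[0,0,0.006,0,0,0,0.3]]

```text
time_s: 42.35
tool_pos: [0.5054, -0.3649, 0.0311]
tool_rot: [180.0, -0.0, 73.8]
force: [0.3, -0.1, -0.5]
grip_width: 0.0577
grasp_force: 25.0
```

servo_tool:
  series:
    - [[0,0,0,0,0,0,0.95],[0,0,0,0,0,0,0.95],[0,0,0,0,0,0,0.95],[0,0,0,0,0,0,0.95],[0,0,0,0,0,0,0.95],[0,0,-0.08,0,0,0,0.95],[0,0,-0.2,0,0,0,0.95],[0,0,-0.33,0,0,0,0.95],[0,0,-0.46,0,0,0,0.95],[0,0,-0.58,0,0,0,0.95],[0,0,-0.65,0,0,0,0.95],[0,0,-0.65,0,0,0,0.95]]

```text
time_s: 43.35
tool_pos: [0.5073, -0.3669, 0.2319]
tool_rot: [179.4, 0.1, 73.8]
force: [0.7, -0.2, -0.1]
grip_width: 0.0827
grasp_force: 0.0
```

servo_tool:
  series:
    - [[0,0,0,0,0,0,0.95],[0,0,0,0,0,0,0.95],[0,0,0,0,0,0,0.95],[0,0,0,0,0,0,0.95],[0,0,0,0,0,0,0.95],[0,0,0,0,0,0,0.95],[0,0,0,0,0,0,0.95],[0,0,0,0,0,0,0.95],[0,0,0,0,0,0,0.95],[0,0,0,0,0,0,0.95],[0,0,0,0,0,0,0.95],[0,0,0,0,0,0,0.95]]

```text
time_s: 44.35
tool_pos: [0.5052, -0.3648, 0.2258]
tool_rot: [180.0, -0.0, 73.8]
force: [-0.1, 0.3, 0.7]
grip_width: 0.0827
grasp_force: 0.0
```

```bash
python3 bar.py; python3 stack.py; python3 go.py; python3 - <<'E'
from h import *
from cell import eyes
c=eyes.read_camera("side");S=cloud(c).reshape(-1,3);cv2.imwrite("pics/e.png",c["frame"][:,:,::-1])
k=S[(np.hypot(S[:,0]-.507,S[:,1]+.363)<.07)&(S[:,2]>.048)&(S[:,2]<.1)]
r=cv2.minAreaRect(k[:,:2].astype(np.float32)); print("pot",np.round(r[0],3),np.round(r[1],3),r[2],np.percentile(k[:,2],[50,98]))
E
```

```text
side 30 77 0.1715 | side 56 83 0.1716 | side 82 83 0.1718 | side 108 84 0.1717 | side 134 88 0.1721 | side 160 89 0.1718 | side 186 100 0.1703 | 
top 30 64 0.1727 | top 56 64 0.1728 | top 82 63 0.1722 | top 108 64 0.173 | top 134 65 0.1724 | top 160 61 0.173 | top 186 67 0.1714 | 
stack top z 0.1306 centre [0.4906 0.1984] 0.0378
44.5 [ 0.5052 -0.3648  0.2257] [179.99  -0.    73.8 ] 0.083 [-0.   0.6  0.2] [ -0.  18.  42.  88. -12.  78.  27.]
pot [ 0.504 -0.363] [0.059 0.06 ] 73.47706604003906 [0.05655885 0.05994567]
```

View pics/e.png

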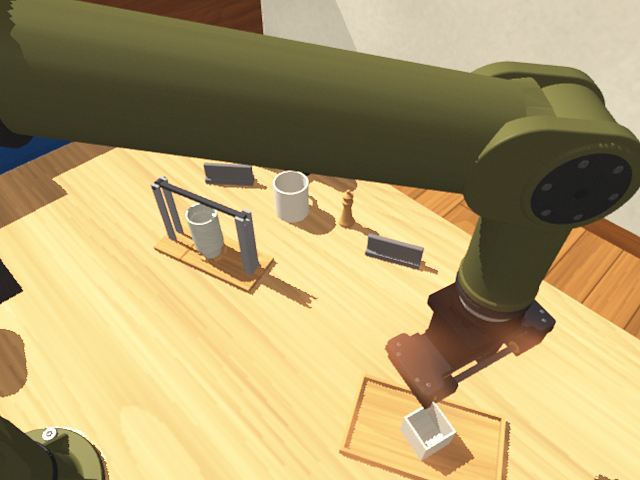

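The bar lies in the fork (160–250, 180–215) over the upright stack at (205,230). The pot stands in the tray at (428,430), with its top 58 mm above the table, and the bystanders have not moved.

```bash
python3 -c "
from cell import env
print(env.sign_off())"
```

```text
the job is handed in; nothing more can be done
None
```

I handed the job in at about 45 s of robot time: four cups are nested on the holder, the keeper bar is closed in its catch, the square pot stands on the tray floor, and the mug, king and barricades look unmoved. The hand-in call returned no verdict.

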